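# Load the weld jig and stand up the bars

### The arm

A 6-joint arm with a two-finger parallel gripper is mounted at the origin on the work surface. World frame = base frame: x ahead of the robot, y to its left, z up, the work surface at z = 0. Lengths are in m, angles in rad, forces in N, time in s.
With the tool pointing down it reaches from about 0.325 to 0.9 m from the base axis. Payload 6.1 kg.
Tool frame: the origin (TCP) lies between the finger pads; the fingertips stand 19 mm ahead of it and the grasp point (between the pads) is the TCP (tcp_to_tips is the distance from the TCP to the fingertips, in m); z points along the fingers, y is the line along which they close (so a half turn about z gives the same grasp; the last joint's range is limited). The gripper opens to 85 mm and grips with 20 to 120 N. Pads are 22 mm wide; open, the fingers measure 114 mm over their backs; the gripper's body (76 mm by 85 mm) begins 54 mm behind the grasp point. The pads swing forward as they close: fully open they stand 13 mm farther back than shut.
Start: joints at [1.056, 0.22, 1.526, -0, 1.395, -0.126], TCP at [0.237, 0.578, 0.25] pointing down, gripper open.
Joint ranges: [-2.98, 2.98], [-0.91, 2.08], [0.09, 2.57], [-1.24, 4.39], [0.2, 2.65], [-2.68, 2.68]. Speed limits (rad/s): [2.57, 2.57, 3.01, 3.14, 3.14, 3.14].

### API

Orientations are given as a unit quaternion [w, x, y, z].
In Python, from workcell import * gives the robot as it stands.
- The arm moves only by the tool jog_arm, never from a script. Its argument "targets" is a list of rows, each a list of 2 entries, a list of its own where there are three numbers: the shift along the tool's x, y, z as a fraction of full scale, then the turn, a rotation vector about the tool's x, y, z as a fraction of full scale. A call has 1 to 12 rows; each row is the pose to reach, as a shift and turn from the pose commanded when the call began, along the tool's axes at that moment; what a row does not reach only later rows make up. Full scale, the value 1, is 0.1 m for a shift and 0.5 rad for a turn. A row lasts 1/10 s, in which the tool goes at most 50 mm and 8.59 degrees, less where a joint would pass 70% of its speed; a pose out of reach is approached as far as the arm can. A call with a number of a shift or a turn outside -1 to 1 is refused whole. A call with a gripper value outside its range is refused whole. "jaw" is the opening, from 0 (shut) to 1 (fully open), set as the call begins (left out, the last holds). The fingers move at their own pace and stop on an object; the grip force is fixed at half the most. Time passes only in rows, so rows that repeat a pose let the fingers close. It gives the time, the measured TCP pose, the force, the opening and the grip force at its end, in the units of the state.
- read_state(): the state, without advancing time (a new reading comes with each control period).
- camera(name): name is "scene" or "top" or "wrist"; returns a dict with "frame" (400x640x3 uint8, red, green, blue), "intrinsics" (3x3 intrinsics, pixels), "T" (4x4, takes a point from camera to world coordinates); the wrist camera has in their place "tool_from_camera" (4x4, takes a point from camera to tool coordinates, whose origin is the TCP and whose axes are the flange's). Camera axes: x right, y up, looking along -z (the intrinsics and any distortion apply to the point x, -y, -z); pixel columns grow to the right and rows downward; lengths in m; the calibration is good to about 2 mm. A picture is of the moment at which its call begins: read the wrist's pose just before it. There is no depth.
- job_done(): hands the job in; it is judged then, once.
The state is a dict: "time": time; "q": joint angles; "joint_velocities": joint speeds; "tau": joint torques, N m; "position": TCP position; "ee_rot": TCP orientation; "contact_force": force on the tool from outside, world axes, zero at the start; "moment": the same for the moment, N m; "opening": finger opening in m; "grip_force": force on a finger pad.
Only numpy, scipy, OpenCV 4.12 (cv2) and the standard library are available. Lean on these libraries where they do the work, as an engineer would, in place of code of your own. Each camera call takes 0.05 s, during which the arm holds its last target. There are 200 camera calls.

### The job

Get the next welding job ready: swing the jig's hold-down wide open, drop each steel boss upright into a pocket of its own in the blue jig, all the way down, and then swing the hold-down fully shut over them. Also take every copper bar off the red rest and stand it foot-down in a hole of its own in the yellow stand. Leave the spray can, hammer and wrench where they are.

Things in the scene. Friction and masses are not known exactly. Their poses are not given: they have to be found in the camera images.
- jig: blue steel welding jig, a fixed block 180 x 180 x 45 mm (place and yaw vary) with four square pockets 56 x 56 mm, 35 mm deep (floor 10 mm above the bench) at x, y = +-40 mm of its frame. Origin: centre of its underside; z up; x away from the robot. By its far left corner stands the hold-down's hinge post (axis at x = 80, y = 105 mm)
- jig_hole0 (a point): centre of the mouth of one jig pocket, level with the jig's top (45 mm above the bench)
- jig_hole1 (a point): centre of the mouth of one jig pocket, level with the jig's top (45 mm above the bench)
- jig_hole2 (a point): centre of the mouth of one jig pocket, level with the jig's top (45 mm above the bench)
- jig_hole3 (a point): centre of the mouth of one jig pocket, level with the jig's top (45 mm above the bench)
- clamp (a joint): the jig's grey hold-down, two bars 190 x 36 x 6 mm, underside 80 mm above the bench, swinging level about a vertical post; rad: 0 = closed over the pockets (stop), grows as it swings open, clockwise from above, across the jig's robot side to the jig's left (+y), stop at 1.75. Pockets are clear at 1.4 or more. It stays where it is left; about 1 N at the knob moves it
- clamp_knob (a point): centre of the top of the hold-down's red upright round knob, 24 mm in diameter and 45 mm tall (from 86 to 131 mm above the bench), 160 mm from the hinge axis; pinch or push it
- clamp_hinge (a point): point on the hold-down's vertical hinge axis, 80 mm above the bench
- boss0: bright steel weld boss, an upright cylinder 50 mm in diameter and 60 mm tall, 0.35 kg more or less, with a dark bore mark on its top. Origin: centre of its underside; z up along its axis. May be absent
- boss1: bright steel weld boss, an upright cylinder 50 mm in diameter and 60 mm tall, 0.35 kg more or less, with a dark bore mark on its top. Origin: centre of its underside; z up along its axis. May be absent
- boss2: bright steel weld boss, an upright cylinder 50 mm in diameter and 60 mm tall, 0.35 kg more or less, with a dark bore mark on its top. Origin: centre of its underside; z up along its axis. May be absent
- boss3: bright steel weld boss, an upright cylinder 50 mm in diameter and 60 mm tall, 0.35 kg more or less, with a dark bore mark on its top. Origin: centre of its underside; z up along its axis. May be absent
- ramp: red bar rest, fixed (place and yaw vary), 150 mm wide, 120 deep, dark base; three grooves at y = -50, 0, 50 mm slope up at 50 deg from level towards its +x, away from the robot. A bar's foot centre lies at x = -45, z = 22 mm against a lip; the trough carries a bar's lower 105 mm, the upper 55 is free. Origin: centre of its underside; z up
- rod0: copper-coloured round bar, 16 mm in diameter and 160 mm long, about 0.25 kg. Origin: centre of its foot (lower end); z along the bar from foot to head. At the start it leans in a groove of the red rest. May be absent
- rod1: copper-coloured round bar, 16 mm in diameter and 160 mm long, about 0.25 kg. Origin: centre of its foot (lower end); z along the bar from foot to head. At the start it leans in a groove of the red rest. May be absent
- rod2: copper-coloured round bar, 16 mm in diameter and 160 mm long, about 0.25 kg. Origin: centre of its foot (lower end); z along the bar from foot to head. At the start it leans in a groove of the red rest. May be absent
- stand: yellow bar stand, a fixed block 70 x 160 x 75 mm (place and yaw vary) with three square upright holes 22 x 22 mm and 60 mm deep (floor 15 mm above the bench), in a row along its y axis, 50 mm apart. Origin: centre of its underside; z up
- stand_hole0 (a point): centre of the mouth of one hole of the bar stand, 75 mm above the bench
- stand_hole1 (a point): centre of the mouth of one hole of the bar stand, 75 mm above the bench
- stand_hole2 (a point): centre of the mouth of one hole of the bar stand, 75 mm above the bench
- spray: white spray can 60 mm wide and 120 mm tall, a bystander; origin at the centre of its underside
- hammer: hammer with a wooden handle lying on the bench beyond the jig and stands, a bystander; origin on its underside
- wrench: steel wrench lying on the bench between robot and jig, a bystander; origin on its underside
Things that resemble listed ones, but are neither listed nor needed, are in the scene too. Leave any black look-alike of the rod0 alone.

How it is judged:
On the way, in this order (a step that is already met when the one before it is completed fails the run):
1. the hold-down is swung open (value of joint clamp above 1.3 rad), for 0.2 s.
2. every boss stands on the floor of a jig pocket, let go, with the hold-down open (z of each of boss0, boss1, boss2, boss3 in the frame of jig below 0.016 m and angle between each of boss0, boss1, boss2, boss3's own z axis and vertical below 0.12 rad and (horizontal distance between boss0 and jig_hole0 below 0.009 m or horizontal distance between boss0 and jig_hole1 below 0.009 m or horizontal distance between boss0 and jig_hole2 below 0.009 m or horizontal distance between boss0 and jig_hole3 below 0.009 m) and (horizontal distance between boss1 and jig_hole0 below 0.009 m or horizontal distance between boss1 and jig_hole1 below 0.009 m or horizontal distance between boss1 and jig_hole2 below 0.009 m or horizontal distance between boss1 and jig_hole3 below 0.009 m) and (horizontal distance between boss2 and jig_hole0 below 0.009 m or horizontal distance between boss2 and jig_hole1 below 0.009 m or horizontal distance between boss2 and jig_hole2 below 0.009 m or horizontal distance between boss2 and jig_hole3 below 0.009 m) and (horizontal distance between boss3 and jig_hole0 below 0.009 m or horizontal distance between boss3 and jig_hole1 below 0.009 m or horizontal distance between boss3 and jig_hole2 below 0.009 m or horizontal distance between boss3 and jig_hole3 below 0.009 m) and contact force between the fingers and boss0 below 0.3 N and contact force between the fingers and boss1 below 0.3 N and contact force between the fingers and boss2 below 0.3 N and contact force between the fingers and boss3 below 0.3 N and value of joint clamp above 0.9 rad), for 0.2 s.
3. the hold-down is shut over the bosses (value of joint clamp below 0.1 rad), for 0.2 s.
At the end, for the whole second after the job is handed in: each boss stands on a jig pocket floor (within 6 mm; 9 mm of its centre; 0.12 rad of upright), each bar foot-down in a stand hole (foot within 7 mm of the floor, 12 mm of the centre; 0.2 rad of upright), the hold-down is shut to 0.1 rad, all at rest (z of each of boss0, boss1, boss2, boss3 in the frame of jig below 0.016 m and angle between each of boss0, boss1, boss2, boss3's own z axis and vertical below 0.12 rad and (horizontal distance between boss0 and jig_hole0 below 0.009 m or horizontal distance between boss0 and jig_hole1 below 0.009 m or horizontal distance between boss0 and jig_hole2 below 0.009 m or horizontal distance between boss0 and jig_hole3 below 0.009 m) and (horizontal distance between boss1 and jig_hole0 below 0.009 m or horizontal distance between boss1 and jig_hole1 below 0.009 m or horizontal distance between boss1 and jig_hole2 below 0.009 m or horizontal distance between boss1 and jig_hole3 below 0.009 m) and (horizontal distance between boss2 and jig_hole0 below 0.009 m or horizontal distance between boss2 and jig_hole1 below 0.009 m or horizontal distance between boss2 and jig_hole2 below 0.009 m or horizontal distance between boss2 and jig_hole3 below 0.009 m) and (horizontal distance between boss3 and jig_hole0 below 0.009 m or horizontal distance between boss3 and jig_hole1 below 0.009 m or horizontal distance between boss3 and jig_hole2 below 0.009 m or horizontal distance between boss3 and jig_hole3 below 0.009 m) and z of each of rod0, rod1, rod2 in the frame of stand below 0.022 m and angle between each of rod0, rod1, rod2's own z axis and vertical below 0.2 rad and (horizontal distance between rod0 and stand_hole0 below 0.012 m or horizontal distance between rod0 and stand_hole1 below 0.012 m or horizontal distance between rod0 and stand_hole2 below 0.012 m) and (horizontal distance between rod1 and stand_hole0 below 0.012 m or horizontal distance between rod1 and stand_hole1 below 0.012 m or horizontal distance between rod1 and stand_hole2 below 0.012 m) and (horizontal distance between rod2 and stand_hole0 below 0.012 m or horizontal distance between rod2 and stand_hole1 below 0.012 m or horizontal distance between rod2 and stand_hole2 below 0.012 m) and value of joint clamp below 0.1 rad and linear speed of each of boss0, boss1, boss2, boss3, rod0, rod1, rod2 below 0.02 m/s); the robot touches nothing.
It fails at once if the spray is moved more than 40 mm (distance of spray from where it was at the start of the episode above 0.04 m).
It fails at once if the hammer is moved more than 40 mm (distance of hammer from where it was at the start of the episode above 0.04 m).
It fails at once if the wrench is moved more than 40 mm (distance of wrench from where it was at the start of the episode above 0.04 m).
Of boss0, boss1, boss2, boss3 only 3 to 4 are there at a start; the rules pass over those that are not, and their reading is None.
Of rod0, rod1, rod2 only 2 to 3 are there at a start; the rules pass over those that are not, and their reading is None.
At some moment in a run one of boss0, boss1, boss2, boss3 may be knocked a few centimetres aside while the robot is not near it.
It also fails if it takes over 208 s, if anything falls off the work surface, if the arm or the gripper's body presses on something with over 40 N, if the wrist force passes 120 N, or if a joint passes its speed limit or range.

## Working session

There is one attempt and no reset: what is moved stays moved. The work goes in short steps, Python scripts to look and compute and a tool call to move; the robot and the scene stay as the last step left them, time stands still between calls to the robot, and variables do not carry over. Pictures are saved under pics/ and viewed, at most 14 in all, crops included, and the job is handed in when it is done.

Besides the shell and the picture viewer there is one more tool, called after "Request:" by a JSON object that holds its "op" and its "data", one argument or row to a line. jog_arm: Moves the arm, as the interface text tells. Shift numbers are shares of 0.1 m and turn numbers shares of 0.5 rad, none past 1 either way. Its arguments: {"type":"object","properties":{"targets":{"type":"array"},"jaw":{"type":"number"}},"required":["targets"]}

```bash
ls; mkdir -p pics
cat > h.py <<'E'
from workcell import *
import numpy as np, cv2
from scipy.spatial.transform import Rotation as R
def snap(n,f=None):
    s=read_state(); c=camera(n); c['s']=s
    if n=='wrist':
        T=np.eye(4); q=s['ee_rot']; T[:3,:3]=R.from_quat([q[1],q[2],q[3],q[0]]).as_matrix(); T[:3,3]=s['position']
        c['T']=T@c['tool_from_camera']
    if f: cv2.imwrite('pics/'+f,c['frame'][:,:,::-1])
    return c
def ray(c,u,v):
    K=np.array(c['intrinsics']); d=np.linalg.inv(K)@[u,v,1]; d=np.array([d[0],-d[1],-d[2]])
    T=np.array(c['T']); return T[:3,3],T[:3,:3]@d
def on(c,u,v,z):
    o,d=ray(c,u,v); return o+d*(z-o[2])/d[2]
def proj(c,p):
    T=np.array(c['T']); q=T[:3,:3].T@(np.array(p)-T[:3,3]); x=np.array(c['intrinsics'])@[q[0],-q[1],-q[2]]; return x[:2]/x[2]
E
python3 - <<'E'
from h import *
for n in ('top','scene'):
    c=snap(n,n+'0.png'); print(n,c.keys(),np.round(c['intrinsics'],1),np.round(c['T'],3))
s=read_state();print(s)
E
```

```text
pics
top dict_keys(['frame', 'intrinsics', 'T', 's']) [[443.8   0.  321.3]
 [  0.  443.8 198.9]
 [  0.    0.    1. ]] [[ 0.005  0.997 -0.083  0.475]
 [-1.     0.007  0.017  0.045]
 [ 0.018  0.083  0.996  1.157]
 [ 0.     0.     0.     1.   ]]
scene dict_keys(['frame', 'intrinsics', 'T', 's']) [[489.5   0.  318. ]
 [  0.  489.5 203. ]
 [  0.    0.    1. ]] [[-0.611 -0.416  0.673  1.42 ]
 [ 0.792 -0.31   0.527  0.697]
 [-0.011  0.855  0.519  0.793]
 [ 0.     0.     0.     1.   ]]
{'time': 0.1, 'q': array([ 1.05591634e+00,  2.21110228e-01,  1.52749368e+00,  2.00781077e-05,
        1.39472354e+00, -1.26128815e-01]), 'joint_velocities': array([-0.00122585,  0.00081748, -0.00236062, -0.0006611 , -0.00026405,
       -0.00105625]), 'tau': array([ 1.79928760e-03, -4.98241425e+01, -3.90548980e+01, -5.27147938e-05,
        5.60799745e-03,  4.58048805e-05]), 'position': array([0.23665526, 0.57790819, 0.24933316]), 'ee_rot': array([-2.82648163e-04,  1.93155579e-01,  9.81167758e-01, -8.20112026e-04]), 'contact_force': array([ 0.17355766,  0.02316293, -0.26762953]), 'moment': array([-0.06793437, -0.03554525,  0.00774194]), 'grip_force': 0.0, 'opening': 0.08532539648191151}
```

View pics/top0.png

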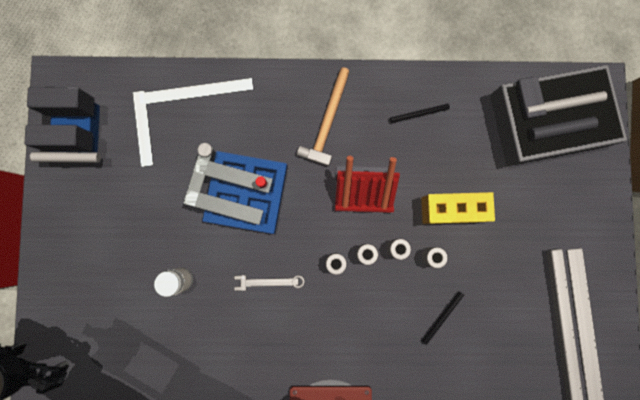

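View pics/scene0.png

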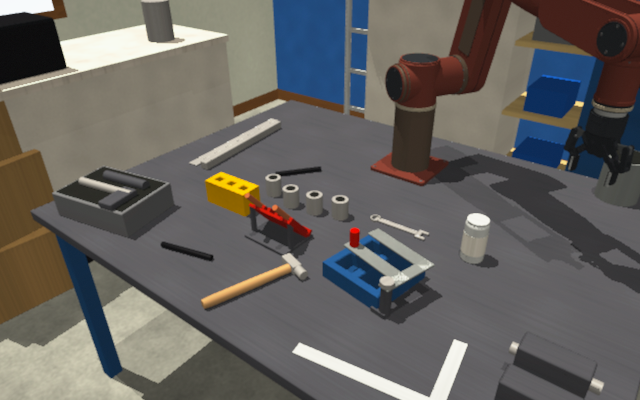

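Top view: four bosses with bores at (336,263), (368,254), (400,249) and (437,257). The knob is at (261,183), the hinge post at (205,150), the jig at about (245,192), and the bars on the red rest at (349,182) and (391,182). The stand holes are at (442,208), (461,208) and (480,208).

Look-alikes:
- **Bars:** black bars on the bench at (419,114) and (442,318), and tool-tray bars at (565,100). I choose only the copper ones on the red rest.
- **Bosses:** the white spray can at (173,282) is not a boss.
- **Jig and knob:** the dark/blue vise at (62,130) is not the jig, and the knob is the only red upright.

```bash
cat > m.py <<'E'
from h import *
def blobs(mask,amin):
    n,l,st,ce=cv2.connectedComponentsWithStats(mask.astype(np.uint8))
    return [(ce[i],st[i]) for i in range(1,n) if st[i][4]>=amin]
if __name__=='__main__':
    c=snap('top'); f=c['frame']; hsv=cv2.cvtColor(f,cv2.COLOR_RGB2HSV); H,S,V=cv2.split(hsv)
    print('knob',[(np.round(ce,1),np.round(on(c,*ce,.131),3),st[4]) for ce,st in blobs((S>190)&((H<8)|(H>172))&(V>150)&(np.arange(640)<300)[None,:],20)])
    y=((H>20)&(H<35)&(S>150)&(V>120)); ys=[b for b in blobs(y,400)]
    for ce,st in ys: print('yellow',np.round(ce,1),st)
    x0,y0,w,h=ys[0][1][:4]; sub=np.zeros_like(y); sub[y0+4:y0+h-4,x0+4:x0+w-4]=~y[y0+4:y0+h-4,x0+4:x0+w-4]
    print('holes',[(np.round(ce,1),st[4],np.round(on(c,*ce,.075),4)) for ce,st in blobs(sub,20)])
    w=((V>120)&(S<70)); 
    for ce,st in blobs(w,80):
        if 310<ce[0]<460 and 230<ce[1]<280:
            m=np.zeros_like(w); x0,y0,ww,hh=st[:4]; m[y0:y0+hh,x0:x0+ww]=(V[y0:y0+hh,x0:x0+ww]<80)
            bb=[b for b in blobs(m,8)]
            bb=min(bb,key=lambda b:np.hypot(*(b[0]-ce))); print('boss',np.round(ce,1),np.round(bb[0],1),np.round(on(c,*bb[0],.06),4))
    b=((H>100)&(H<125)&(S>120)&(V>60)).astype(np.uint8); b[:,:180]=0;b[:,310:]=0
    p=cv2.findNonZero(b); r=cv2.minAreaRect(p); print('jig',r,np.round([on(c,*q,.045) for q in cv2.boxPoints(r)],3))
    rr=((H<8)|(H>172))&(S>150)&(V>60); rr[:,:320]=0; rr[:,410:]=0;rr[230:]=0
    rod=((H>4)&(H<16)&(S>90)&(S<200)); rod[:,:320]=0; rod[:,410:]=0
    for ce,st in blobs(rod,60): print('rod',np.round(ce,1),st)
    big=cv2.resize(f[135:275,180:500],None,fx=2.5,fy=2.5,interpolation=cv2.INTER_CUBIC); cv2.imwrite('pics/crop1.png',big[:,:,::-1])
E
python3 m.py
```

```text
knob [(array([259.2, 180.9]), array([0.602, 0.172, 0.131]), np.int32(29))]
yellow [460.7 207.6] [ 428  193   67   31 1652]
holes [(array([461., 207.]), np.int32(80), array([ 0.5481, -0.3167,  0.075 ])), (array([481.4, 206.8]), np.int32(79), array([ 0.5489, -0.3671,  0.075 ])), (array([441., 208.]), np.int32(81), array([ 0.5454, -0.2672,  0.075 ]))]
boss [400.2 248.9] [400.2 248.9] [ 0.4447 -0.1687  0.06  ]
boss [367.4 254.1] [367.4 254.1] [ 0.4316 -0.0876  0.06  ]
boss [437.1 257.3] [437.  257.3] [ 0.4245 -0.2596  0.06  ]
boss [336.  263.8] [335.8 263.7] [ 0.4079 -0.0099  0.06  ]
jig ((244.559814453125, 192.1742401123047), (72.98320770263672, 72.16024780273438), 10.407711029052734) [[0.511 0.323 0.045]
 [0.69  0.295 0.045]
 [0.658 0.113 0.045]
 [0.479 0.144 0.045]]
rod [333.1 103.4] [320  68  29  84 489]
rod [347.4 180.7] [342 155  12  53 334]
rod [388.6 182.3] [381 157  16  53 334]
```

View pics/crop1.png

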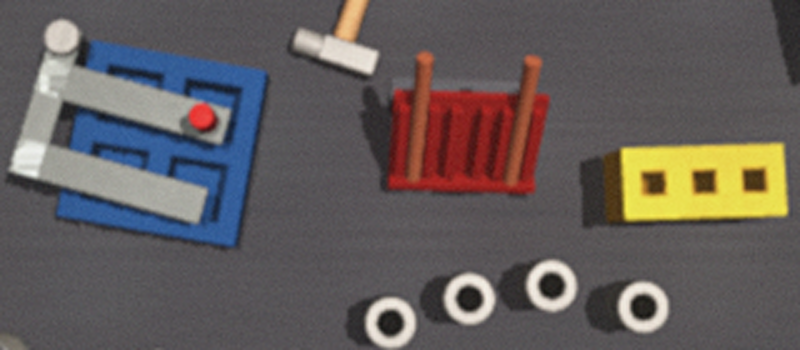

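The crop confirms four white-rimmed bosses, two copper bars in the outer grooves of the red rest, the red knob on the closed hold-down, and three stand holes. The tool needs squaring to the world axes first, then a wrist look over the jig.

Request:
{"op": "jog_arm", "data": {
  "targets": [
    [[-1,-1,0],[0,0,-0.777]],
    [[-1,-1,0],[0,0,-0.777]],
    [[-1,-1,0],[0,0,-0.777]],
    [[-1,-1,0],[0,0,-0.777]],
    [[-1,-1,0],[0,0,-0.777]]
  ]
}}

```text
time: 0.65
position: [0.292, 0.4473, 0.2504]
ee_rot: [-0.0, 0.002, 1.0, 0.0]
contact_force: [-0.6, -0.1, 0.4]
opening: 0.0852
grip_force: 0.0
```

Request:
{"op": "jog_arm", "data": {
  "targets": [
    [[-0.96,-0.82,-0.33],[0,0,0]],
    [[-0.96,-0.82,-0.33],[0,0,0]],
    [[-0.96,-0.82,-0.33],[0,0,0]],
    [[-0.96,-0.82,-0.33],[0,0,0]]
  ]
}}

```text
time: 1.05
position: [0.3903, 0.3652, 0.2848]
ee_rot: [0.001, 0.002, 1.0, 0.0]
contact_force: [-1.1, 0.8, 0.5]
opening: 0.0853
grip_force: 0.0
```

Request:
{"op": "jog_arm", "data": {
  "targets": [
    [[-0.96,-0.82,-0.33],[0,0,0]],
    [[-0.96,-0.82,-0.33],[0,0,0]],
    [[-0.96,-0.82,-0.33],[0,0,0]],
    [[-0.96,-0.82,-0.33],[0,0,0]]
  ]
}}

```text
time: 1.45
position: [0.4859, 0.2832, 0.3171]
ee_rot: [0.001, 0.002, 1.0, 0.0]
contact_force: [0.5, 0.9, 0.4]
opening: 0.0854
grip_force: 0.0
```

Request:
{"op": "jog_arm", "data": {
  "targets": [
    [[-0.96,-0.82,-0.33],[0,0,0]],
    [[-0.96,-0.82,-0.33],[0,0,0]],
    [[-0.96,-0.82,-0.33],[0,0,0]],
    [[-0.96,-0.82,-0.33],[0,0,0]],
    [[-0.96,-0.82,-0.33],[0,0,0]],
    [[-0.96,-0.82,-0.33],[0,0,0]]
  ]
}}

```text
time: 2.05
position: [0.5781, 0.2038, 0.3483]
ee_rot: [-0.001, -0.001, 1.0, 0.0]
contact_force: [-0.4, -0.7, 0.0]
opening: 0.0855
grip_force: 0.0
```

Run:
```python
from h import *
c=snap('wrist','w1.png'); print(c['s']['position'],c['s']['ee_rot'],c['s']['q']); print(np.round(c['T'],3),np.round(c['intrinsics'],1))
```

```text
[0.57807915 0.20381194 0.34829338] [-1.01839465e-03 -8.65381899e-04  9.99999084e-01  2.12927470e-04] [ 2.09940371e-01  1.48778989e-01  1.42669300e+00  8.39330153e-04
  1.56802472e+00 -1.36258985e+00]
[[-0.001 -0.961 -0.276  0.506]
 [ 1.    -0.001 -0.002  0.204]
 [ 0.001 -0.276  0.961  0.471]
 [ 0.     0.     0.     1.   ]] [[314.3   0.  321.2]
 [  0.  314.3 201.7]
 [  0.    0.    1. ]]
```

View pics/w1.png

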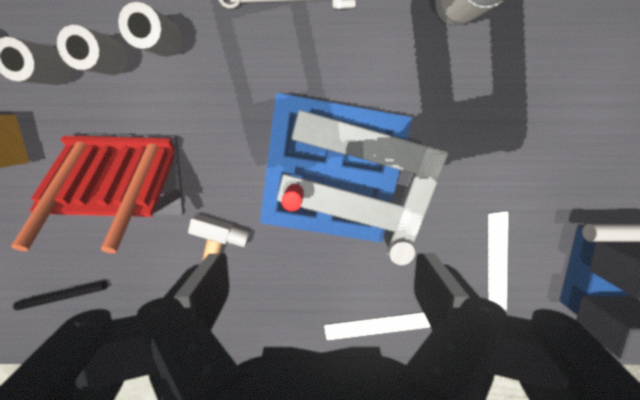

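Wrist view: knob top at about (291,190), post cap at (402,250), jig corners at about (281,94), (413,118), (382,241) and (262,222). The bars on the rest have their heads at (22,246) and (110,247).

Run:
```python
from h import *
from m import blobs
c=snap('wrist'); f=c['frame']; H,S,V=cv2.split(cv2.cvtColor(f,cv2.COLOR_RGB2HSV))
m=(S>170)&((H<8)|(H>172))&(V>120); m[:,:230]=0
for ce,st in blobs(m,30):
  x,y,w,h=st[:4]; print('knob',ce,st,on(c,*ce,.11), 'top',on(c,x+w/2,y+w/2*.95,.131))
print('post',on(c,402,250,.1))
for p in [(281,94),(413,118),(382,241),(262,222)]: print(np.round(on(c,*p,.045),3))
```

```text
post [0.67709545 0.30855594 0.1       ]
[0.485 0.153 0.045]
[0.514 0.325 0.045]
[0.688 0.294 0.045]
[0.659 0.12  0.045]
```

Run:
```python
from h import *
from m import blobs
c=snap('wrist'); f=c['frame'].astype(int)
m=(f[...,0]>1.8*f[...,1])&(f[...,0]>1.8*f[...,2])&(f[...,0]>90); m[:,:230]=0
for ce,st in blobs(m,30):
  x,y,w,h=st[:4]; print('knob',ce,st,on(c,*ce,.11), 'top',on(c,x+w/2,y+w/2*.95,.131))
c=snap('top'); f=c['frame'].astype(int)
m=(f[...,0]>1.8*f[...,1])&(f[...,0]>1.8*f[...,2])&(f[...,0]>90); m[:,:230]=0;m[:,300:]=0
for ce,st in blobs(m,20): print(ce,st,on(c,*ce,.125))
```

```text
knob [292.5046729  197.74065421] [282 185  21  26 428] [0.60511486 0.17015907 0.11      ] top [0.59613943 0.17218348 0.131     ]
[239.76493506 262.05064935] [230 195  25 120 770] [0.41476022 0.21413026 0.125     ]
[240.58708839 349.20753899] [ 230  246   34  154 2308] [0.21930169 0.20827357 0.125     ]
[294.68932039 393.47572816] [290 387  10  13 103] [0.12228379 0.08502687 0.125     ]
```

Request:
{"op": "jog_arm", "data": {
  "targets": [
    [[-0.22,-0.33,0.5],[0,0,0]],
    [[-0.22,-0.33,1],[0,0,0]],
    [[-0.22,-0.33,1],[0,0,0]],
    [[-0.22,-0.33,1],[0,0,0]]
  ]
}}

```text
time: 2.65
position: [0.5996, 0.1689, 0.2467]
ee_rot: [-0.003, 0.0, 1.0, -0.0]
contact_force: [0.3, 0.5, 0.8]
opening: 0.0854
grip_force: 0.0
```

Request:
{"op": "jog_arm", "data": {
  "targets": [
    [[0,0,0.5],[0,0,0]],
    [[0,0,1],[0,0,0]],
    [[0,0,1],[0,0,0]],
    [[0,0,1],[0,0,0]]
  ]
}}

```text
time: 3.05
position: [0.6021, 0.1696, 0.1516]
ee_rot: [0.001, -0.0, 1.0, 0.0]
contact_force: [1.0, 0.0, 1.5]
opening: 0.0853
grip_force: 0.0
```

Request:
{"op": "jog_arm", "data": {
  "targets": [
    [[0,0,0.2],[0,0,0]],
    [[0,0,0.33],[0,0,0]],
    [[0,0,0.33],[0,0,0]],
    [[0,0,0.33],[0,0,0]],
    [[0,0,0.33],[0,0,0]]
  ]
}}

```text
time: 3.55
position: [0.6025, 0.169, 0.1181]
ee_rot: [0.001, 0.0, 1.0, 0.0]
contact_force: [0.1, 0.6, -0.5]
opening: 0.0853
grip_force: 0.0
```

Request:
{"op": "jog_arm", "data": {
  "targets": [
    [[0,0,0],[0,0,0]],
    [[0,0,0],[0,0,0]],
    [[0,0,0],[0,0,0]],
    [[0,0,0],[0,0,0]],
    [[0,0,0],[0,0,0]],
    [[0,0,0],[0,0,0]],
    [[0,0,0],[0,0,0]],
    [[0,0,0],[0,0,0]]
  ],
  "jaw": 0
}}

```text
time: 4.35
position: [0.6021, 0.1696, 0.1167]
ee_rot: [0.001, 0.0, 1.0, 0.001]
contact_force: [3.2, 4.4, 0.5]
opening: 0.0227
grip_force: 58.9
```

Request:
{"op": "jog_arm", "data": {
  "targets": [
    [[0.14,0.08,0],[0,0,0]],
    [[0.27,0.18,0],[0,0,0]],
    [[0.38,0.285,0],[0,0,0]],
    [[0.49,0.405,0],[0,0,0]],
    [[0.58,0.535,0],[0,0,0]],
    [[0.66,0.675,0],[0,0,0]],
    [[0.725,0.82,0],[0,0,0]],
    [[0.775,0.975,0],[0,0,0]],
    [[0.775,0.975,0],[0,0,0]],
    [[0.775,0.975,0],[0,0,0]]
  ]
}}

```text
time: 5.35
position: [0.5171, 0.2665, 0.1165]
ee_rot: [-0.007, -0.001, 1.0, -0.002]
contact_force: [-25.1, -4.6, 23.9]
opening: 0.0209
grip_force: 59.0
```

Request:
{"op": "jog_arm", "data": {
  "targets": [
    [[0.035,0.155,0],[0,0,0]],
    [[0.055,0.315,0],[0,0,0]],
    [[0.055,0.475,0],[0,0,0]],
    [[0.045,0.635,0],[0,0,0]],
    [[0.015,0.79,0],[0,0,0]],
    [[-0.03,0.945,0],[0,0,0]],
    [[-0.03,0.945,0],[0,0,0]],
    [[-0.03,0.945,0],[0,0,0]]
  ]
}}

```text
time: 6.15
position: [0.5131, 0.3674, 0.1146]
ee_rot: [-0.013, -0.003, 1.0, 0.002]
contact_force: [-42.9, 16.4, 18.5]
opening: 0.0001
grip_force: 22.1
```

Request:
{"op": "jog_arm", "data": {
  "targets": [
    [[-0.06,0.15,0],[0,0,0]],
    [[-0.135,0.29,0],[0,0,0]],
    [[-0.205,0.395,0],[0,0,0]],
    [[-0.205,0.395,0],[0,0,0]],
    [[-0.205,0.395,0],[0,0,0]],
    [[-0.205,0.395,0],[0,0,0]]
  ]
}}

```text
time: 6.75
position: [0.53, 0.4023, 0.113]
ee_rot: [-0.017, -0.002, 1.0, -0.003]
contact_force: [-54.4, 0.3, 23.9]
opening: 0.0005
grip_force: 27.9
```

Run:
```python
from h import *
a=snap('top'); b=snap('wrist')
im=np.vstack([cv2.resize(a['frame'][120:280,150:390],(640,427)),b['frame']])[:,:,::-1]
im=cv2.resize(im,None,fx=.72,fy=.72); cv2.imwrite('pics/v4.png',im); print(read_state()['contact_force'],read_state()['moment'])
```

```text
[-55.70755647   0.39450612  23.70638584] [-0.05480917  7.71562511 -0.12996036]
```

View pics/v4.png

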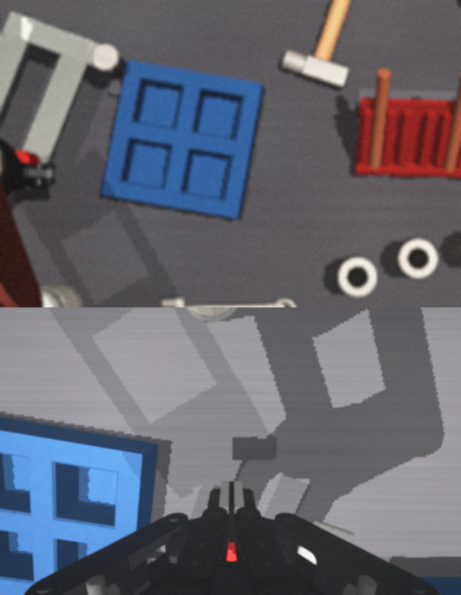

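The clamp is open, near its stop. The closed fingers slipped to the robot side of the knob and are pressing on it, so I'm backing off and rising.

Request:
{"op": "jog_arm", "data": {
  "targets": [
    [[0.3,0,0],[0,0,0]],
    [[0.6,0,0],[0,0,0]],
    [[0.6,0,-0.5],[0,0,0]],
    [[0.6,0,-1],[0,0,0]],
    [[0.6,0,-1],[0,0,0]]
  ],
  "jaw": 0.8
}}

```text
time: 7.35
position: [0.4898, 0.4031, 0.2251]
ee_rot: [0.005, -0.001, 1.0, 0.003]
contact_force: [1.5, 0.7, 1.3]
opening: 0.0682
grip_force: 0.0
```

Request:
{"op": "jog_arm", "data": {
  "targets": [
    [[-0.4,-0.9,-0.8],[0,0,0.5]],
    [[-0.4,-0.9,-0.8],[0,0,1]],
    [[-0.4,-0.9,-0.8],[0,0,1]],
    [[-0.4,-0.9,-0.8],[0,0,1]],
    [[-0.4,-0.9,-0.8],[0,0,1]]
  ]
}}

```text
time: 7.85
position: [0.5274, 0.31, 0.2968]
ee_rot: [0.0, 0.248, 0.969, 0.0]
contact_force: [0.1, 0.5, -0.1]
opening: 0.0681
grip_force: 0.0
```

Run:
```python
from h import *
a=snap('top','t5.png'); b=snap('wrist','w5.png'); s=b['s']; print(s['position'],s['ee_rot'],s['contact_force'],s['q'])
```

```text
[0.52690377 0.31031245 0.29586234] [-4.96312355e-04  2.46848830e-01  9.69053835e-01 -2.70308799e-04] [0.01451202 0.97316533 0.32085634] [ 4.03259394e-01  1.63406327e-01  1.50671916e+00  1.74186721e-04
  1.47258409e+00 -6.68699825e-01]
```

View pics/w5.png

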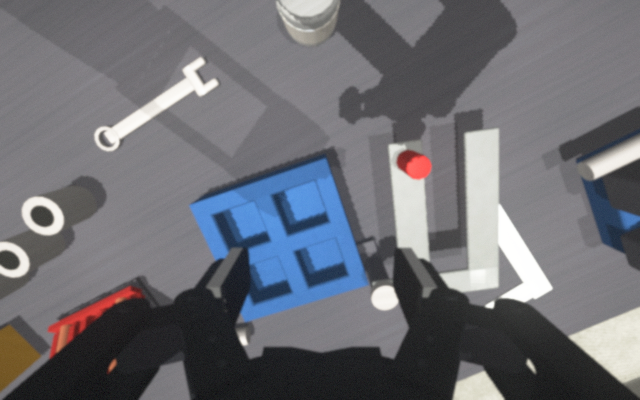

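Wrist view: the jig is uncovered, with pockets at about (241,225), (299,206), (266,278) and (320,261). The clamp sits to its left, well clear. Next I measure the jig and pockets from the top view.

```bash
cat > jig.py <<'E'
from h import *
def fit(c,name):
    f=c['frame'].astype(int); H,S,V=cv2.split(cv2.cvtColor(c['frame'],cv2.COLOR_RGB2HSV))
    b=((H>100)&(H<125)&(S>120)&(V>50)).astype(np.uint8)
    n,l,st,ce=cv2.connectedComponentsWithStats(b); ok=[i for i in range(1,n) if st[i][4]>1500]
    for i in ok:
        g=V[l==i]; th=np.percentile(g,75)*.82
        # bright top face; walls/floors darker
        t=((l==i)&(V>th)).astype(np.uint8)
        cs,h=cv2.findContours(t,cv2.RETR_CCOMP,cv2.CHAIN_APPROX_NONE)
        o=max(range(len(cs)),key=lambda k:cv2.contourArea(cs[k]) if h[0][k][3]<0 else 0)
        P=np.array([on(c,*p[0],.045)[:2] for p in cs[o]],np.float32)
        r=cv2.minAreaRect(P*1000); print(name,'outer',np.round(r[0],1),np.round(r[1],1),round(r[2],2))
        for k in range(len(cs)):
            if h[0][k][3]==o and cv2.contourArea(cs[k])>40:
                P=np.array([on(c,*p[0],.045)[:2] for p in cs[k]],np.float32); r=cv2.minAreaRect(P*1000); print('  pocket',np.round(r[0],1),np.round(r[1],1),round(r[2],2))
if __name__=='__main__':
    fit(snap('top'),'top'); fit(snap('wrist'),'wrist')
E
python3 jig.py
```

```text
top outer [585.8 218.9] [179.  178.4] 80.35
  pocket [618.4 172.8] [64.7 64.7] 79.84
  pocket [632.  251.6] [64.6 64.1] 80.9
wrist outer [585.7 220.2] [178.3 178.4] 80.28
  pocket [631.9 252.5] [61.7 61.8] 80.24
  pocket [552.4 265.6] [61.8 62.7] 80.99
```

```bash
cat > plan.py <<'E'
from h import *
def T(phi,tilt=0):
    # tool y at world angle phi, z down; tilt = rotation about tool y (rad)
    y=np.array([np.cos(phi),np.sin(phi),0]); z=np.array([0,0,-1.]); x=np.cross(y,z)
    return R.from_matrix(np.array([x,y,z]).T)*R.from_rotvec([0,tilt,0])
def plan(p,r,wps):
    """wps: (pos, Rot); prints calls, split to scale"""
    p=np.array(p,float)
    for P,Rt in wps:
        P=np.array(P,float)
        k=0
        while True:
            d=r.inv().apply(P-p)/.1; w=(r.inv()*Rt).as_rotvec()/.5
            n=int(np.ceil(max(1,np.abs(d).max()-1e-3,np.abs(w).max()-1e-3)))
            dd=np.round(d/n,3); ww=np.round(w/n,3)
            rows=max(np.linalg.norm(dd)*.1/.05,np.linalg.norm(ww)*.5/.15)
            print(dd.tolist(),ww.tolist(),'rows>=%.1f'%rows)
            p=p+r.apply(dd*.1); r=r*R.from_rotvec(ww*.5)
            if n==1: break
        print('  ->',np.round(p,4))
    return p,r
def cur():
    s=read_state(); q=s['ee_rot']; r=R.from_quat([q[1],q[2],q[3],q[0]]); return s['position'],r
E
python3 - <<'E'
from plan import *
plan(*cur(),[((.48,-.05,.30),T(-.169))])
E
```

```text
[-0.329, -0.848, -0.011] [-0.001, -0.0, 0.621] rows>=2.1
[-0.572, -0.707, -0.012] [-0.001, -0.0, 0.621] rows>=2.1
[-0.76, -0.499, -0.012] [-0.001, -0.0, 0.621] rows>=2.1
[-0.877, -0.242, -0.012] [-0.002, -0.0, 0.62] rows>=2.1
  -> [ 0.48 -0.05  0.3 ]
```

Request:
{"op": "jog_arm", "data": {
  "targets": [
    [[-0.33,-0.85,-0.01],[0,0,0.62]],
    [[-0.33,-0.85,-0.01],[0,0,0.62]],
    [[-0.33,-0.85,-0.01],[0,0,0.62]],
    [[-0.33,-0.85,-0.01],[0,0,0.62]]
  ]
}}

```text
time: 8.45
position: [0.5154, 0.2197, 0.2969]
ee_rot: [-0.0, 0.394, 0.919, -0.0]
contact_force: [0.7, -0.3, 0.5]
opening: 0.0682
grip_force: 0.0
```

Request:
{"op": "jog_arm", "data": {
  "targets": [
    [[-0.57,-0.71,-0.01],[0,0,0.62]],
    [[-0.57,-0.71,-0.01],[0,0,0.62]],
    [[-0.57,-0.71,-0.01],[0,0,0.62]],
    [[-0.57,-0.71,-0.01],[0,0,0.62]]
  ]
}}

```text
time: 8.85
position: [0.5037, 0.1302, 0.2982]
ee_rot: [-0.0, 0.531, 0.848, 0.0]
contact_force: [-0.6, -0.5, -0.2]
opening: 0.0684
grip_force: 0.0
```

Request:
{"op": "jog_arm", "data": {
  "targets": [
    [[-0.76,-0.5,-0.01],[0,0,0.62]],
    [[-0.76,-0.5,-0.01],[0,0,0.62]],
    [[-0.76,-0.5,-0.01],[0,0,0.62]],
    [[-0.76,-0.5,-0.01],[0,0,0.62]]
  ]
}}

```text
time: 9.25
position: [0.492, 0.0403, 0.2992]
ee_rot: [-0.0, 0.655, 0.756, 0.0]
contact_force: [0.0, -0.3, -0.2]
opening: 0.0684
grip_force: 0.0
```

Request:
{"op": "jog_arm", "data": {
  "targets": [
    [[-0.88,-0.24,-0.01],[0,0,0.62]],
    [[-0.88,-0.24,-0.01],[0,0,0.62]],
    [[-0.88,-0.24,-0.01],[0,0,0.62]],
    [[-0.88,-0.24,-0.01],[0,0,0.62]],
    [[-0.88,-0.24,-0.01],[0,0,0.62]],
    [[-0.88,-0.24,-0.01],[0,0,0.62]]
  ]
}}

```text
time: 9.85
position: [0.4805, -0.0493, 0.3002]
ee_rot: [-0.0, 0.763, 0.646, 0.0]
contact_force: [-0.0, 0.0, -0.4]
opening: 0.0678
grip_force: 0.0
```

```bash
cat > boss.py <<'E'
from h import *
def bosses(c):
    V=c['frame'].min(2); M=c['frame'].max(2); out=[]
    w=((V>110)&(M-V<45)).astype(np.uint8)
    cs,h=cv2.findContours(w,cv2.RETR_CCOMP,cv2.CHAIN_APPROX_NONE)
    for k,q in enumerate(cs):
        if h[0][k][3]>=0:   # hole in a white blob = bore
            m=np.zeros_like(w); cv2.drawContours(m,[q],-1,1,-1)
            a=cv2.contourArea(q)
            if a<20 or a>900: continue
            (x,y),(e,f),_=cv2.minAreaRect(q)
            if max(e,f)>1.6*min(e,f): continue
            mo=cv2.moments(q); u,v=mo['m10']/mo['m00'],mo['m01']/mo['m00']
            out.append((np.round(on(c,u,v,.06)[:2],4),(round(u),round(v)),a))
    return out
if __name__=='__main__':
    for n in ('top','wrist'):
        c=snap(n,'b_%s.png'%n); print(n,*bosses(c),sep='\n ')
    print(c['s']['position'],c['s']['ee_rot'],c['s']['q'])
E
python3 boss.py
```

```text
top
 (array([0.3653, 0.0785]), (299, 281), 28.5)
wrist
 (array([ 0.425 , -0.2577]), (308, 330), 242.0)
 (array([ 0.4456, -0.1676]), (311, 268), 286.5)
 (array([ 0.4325, -0.0866]), (289, 210), 354.5)
 (array([ 0.4087, -0.0094]), (255, 150), 414.5)
[ 0.48041883 -0.04951988  0.30020501] [-1.99355139e-04  7.63306044e-01  6.46037025e-01  7.37119631e-05] [-2.66415313e-01 -1.56041852e-01  1.81902020e+00  3.48766829e-04
  1.47885945e+00 -1.00413287e-01]
```

Run:
```python
from plan import *
r=T(-.169)
plan(*cur(),[((.4087,-.0094,.14),r),((.4087,-.0094,.054),r),((.4087,-.0094,.15),r),((.632,.2522,.15),r),((.632,.2522,.066),r)])
```

```text
[0.139, -0.387, 0.801] [-0.0, -0.0, 0.002] rows>=1.8
[0.139, -0.387, 0.802] [-0.0, -0.0, 0.003] rows>=1.8
  -> [ 0.4087 -0.0094  0.14  ]
[0.0, 0.0, 0.86] [-0.0, -0.0, -0.0] rows>=1.7
  -> [ 0.4087 -0.0094  0.054 ]
[0.0, 0.0, -0.96] [-0.0, -0.0, -0.0] rows>=1.9
  -> [ 0.4087 -0.0094  0.15  ]
[0.985, 0.587, 0.0] [-0.0, -0.0, -0.0] rows>=2.3
[0.985, 0.587, 0.0] [-0.0, -0.0, -0.0] rows>=2.3
[0.985, 0.587, 0.0] [-0.0, -0.0, -0.0] rows>=2.3
  -> [0.632  0.2522 0.15  ]
[-0.0, 0.0, 0.84] [-0.0, -0.0, -0.0] rows>=1.7
  -> [0.632  0.2523 0.066 ]
```

Request:
{"op": "jog_arm", "data": {
  "targets": [
    [[0.14,-0.39,0.8],[0,0,0]],
    [[0.14,-0.39,0.8],[0,0,0]],
    [[0.14,-0.39,0.8],[0,0,0]]
  ]
}}

```text
time: 10.25
position: [0.4387, -0.0282, 0.2142]
ee_rot: [-0.005, 0.764, 0.646, -0.004]
contact_force: [-0.9, -0.1, -0.9]
opening: 0.0685
grip_force: 0.0
```

Request:
{"op": "jog_arm", "data": {
  "targets": [
    [[0.14,-0.385,0.8],[0,0,0.005]],
    [[0.14,-0.385,0.8],[0,0,0.005]],
    [[0.14,-0.385,0.8],[0,0,0.005]],
    [[0.14,-0.385,0.8],[0,0,0.005]]
  ]
}}

```text
time: 10.65
position: [0.4106, -0.0108, 0.1427]
ee_rot: [0.001, 0.765, 0.644, 0.001]
contact_force: [0.8, 0.0, 0.5]
opening: 0.0685
grip_force: 0.0
```

Request:
{"op": "jog_arm", "data": {
  "targets": [
    [[0,0,0.4],[0,0,0]],
    [[0,0,0.7],[0,0,0]],
    [[0,0,0.86],[0,0,0]],
    [[0,0,0.86],[0,0,0]],
    [[0,0,0.86],[0,0,0]]
  ]
}}

```text
time: 11.15
position: [0.4117, -0.0113, 0.0569]
ee_rot: [0.002, 0.765, 0.644, 0.001]
contact_force: [0.5, 0.4, 0.1]
opening: 0.0682
grip_force: 0.0
```

Request:
{"op": "jog_arm", "data": {
  "targets": [
    [[0,0,0],[0,0,0]],
    [[0,0,0],[0,0,0]],
    [[0,0,0],[0,0,0]],
    [[0,0,0],[0,0,0]],
    [[0,0,0],[0,0,0]],
    [[0,0,0],[0,0,0]]
  ],
  "jaw": 0
}}

```text
time: 11.75
position: [0.411, -0.0109, 0.057]
ee_rot: [0.002, 0.765, 0.644, 0.001]
contact_force: [-0.2, 0.4, 7.7]
opening: 0.0484
grip_force: 61.0
```

Request:
{"op": "jog_arm", "data": {
  "targets": [
    [[0,0,-0.3],[0,0,0]],
    [[0,0,-0.6],[0,0,0]],
    [[0,0,-0.96],[0,0,0]],
    [[0,0,-0.96],[0,0,0]],
    [[0,0,-0.96],[0,0,0]]
  ]
}}

```text
time: 12.25
position: [0.4092, -0.0105, 0.1513]
ee_rot: [0.001, 0.765, 0.644, 0.001]
contact_force: [-0.2, 0.2, -4.9]
opening: 0.0483
grip_force: 65.4
```

Run:
```python
from plan import *
from boss import bosses
c=snap('wrist','w6.png'); print(c['s']['position'],c['s']['opening'],c['s']['contact_force']); print(bosses(c))
```

```text
[ 0.4092165  -0.01048039  0.15128991] 0.048303422347406415 [-0.21492762  0.22846221 -4.87229704]
[(array([0.3718, 0.0767]), (244, 97), 315.0)]
```

View pics/w6.png

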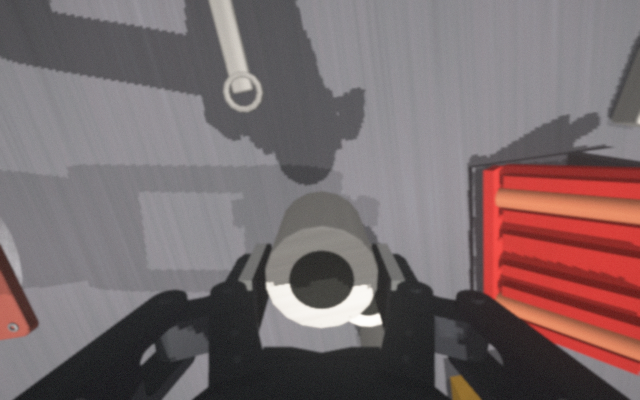

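Boss held, bore at about (321,279). I'll check its offset from the TCP.

Run:
```python
from plan import *
c=snap('wrist'); f=c['frame']; z=c['s']['position'][2]+.003
V=f.max(2).astype(np.uint8); m=(V<75).astype(np.uint8); m[:240]=0;m[325:]=0;m[:,:285]=0;m[:,365:]=0
n,l,st,ce=cv2.connectedComponentsWithStats(m); i=1+np.argmax(st[1:,4]); print(st[i],ce[i])
p=on(c,*ce[i],z); P,r=cur(); print(p, 'tool offs mm',1000*r.inv().apply(p-P))
```

```text
[ 290  251   63   56 2717] [321.11777696 278.47883695]
[ 0.40635442 -0.00778892  0.15282173] tool offs mm [ 2.08415674 -1.39238133 -3.8578546 ]
```

Run:
```python
from plan import *
r=T(-.169)
plan(*cur(),[((.6317,.2507,.15),r),((.6317,.2507,.068),r)])
```

```text
[0.984, 0.588, -0.005] [-0.002, -0.0, -0.002] rows>=2.3
[0.984, 0.589, -0.004] [-0.001, -0.0, -0.002] rows>=2.3
[0.983, 0.59, -0.004] [-0.002, -0.0, -0.002] rows>=2.3
  -> [0.6317 0.2507 0.15  ]
[0.0, 0.0, 0.82] [0.0, -0.0, 0.0] rows>=1.6
  -> [0.6317 0.2507 0.068 ]
```

Request:
{"op": "jog_arm", "data": {
  "targets": [
    [[0.5,0.3,0],[0,0,0]],
    [[0.985,0.59,0],[0,0,0]],
    [[0.985,0.59,0],[0,0,0]],
    [[0.985,0.59,0],[0,0,0]]
  ]
}}

```text
time: 12.75
position: [0.4832, 0.0781, 0.1483]
ee_rot: [-0.001, 0.764, 0.645, -0.001]
contact_force: [0.2, 0.4, -4.3]
opening: 0.0484
grip_force: 65.1
```

Request:
{"op": "jog_arm", "data": {
  "targets": [
    [[0.985,0.59,0],[0,0,0]],
    [[0.985,0.59,0],[0,0,0]],
    [[0.985,0.59,0],[0,0,0]]
  ]
}}

```text
time: 13.05
position: [0.5594, 0.1654, 0.1487]
ee_rot: [-0.001, 0.765, 0.644, -0.0]
contact_force: [0.4, -0.8, -3.9]
opening: 0.0478
grip_force: 65.1
```

Request:
{"op": "jog_arm", "data": {
  "targets": [
    [[0.5,0.3,0],[0,0,0]],
    [[0.98,0.59,0],[0,0,-0.005]],
    [[0.98,0.59,0],[0,0,-0.005]],
    [[0.98,0.59,0],[0,0,-0.005]],
    [[0.98,0.59,0],[0,0,-0.005]],
    [[0.98,0.59,0],[0,0,-0.005]],
    [[0.98,0.59,0],[0,0,-0.005]]
  ]
}}

```text
time: 13.75
position: [0.6327, 0.2487, 0.1502]
ee_rot: [-0.0, 0.765, 0.644, -0.001]
contact_force: [-0.1, -0.2, -4.4]
opening: 0.0483
grip_force: 65.0
```

Request:
{"op": "jog_arm", "data": {
  "targets": [
    [[0,0,0.2],[0,0,0]],
    [[0,0,0.35],[0,0,0]],
    [[0,0,0.5],[0,0,0]],
    [[0,0,0.58],[0,0,0]],
    [[0,0,0.58],[0,0,0]],
    [[0,0,0.58],[0,0,0]]
  ]
}}

```text
time: 14.35
position: [0.6335, 0.2501, 0.0923]
ee_rot: [-0.0, 0.764, 0.645, -0.0]
contact_force: [0.4, 0.2, -4.2]
opening: 0.0476
grip_force: 65.1
```

Already 10 mm into the pocket with no contact. Continuing down, then releasing.

Request:
{"op": "jog_arm", "data": {
  "targets": [
    [[0,-0.015,0.1],[0,0,0]],
    [[0,-0.015,0.18],[0,0,0]],
    [[0,-0.015,0.24],[0,0,0]],
    [[0,-0.015,0.24],[0,0,0]],
    [[0,-0.015,0.24],[0,0,0]]
  ]
}}

```text
time: 14.85
position: [0.6318, 0.2502, 0.068]
ee_rot: [-0.0, 0.764, 0.645, -0.0]
contact_force: [0.4, 0.4, -3.9]
opening: 0.0481
grip_force: 65.1
```

Request:
{"op": "jog_arm", "data": {
  "targets": [
    [[0,0,0],[0,0,0]],
    [[0,0,0],[0,0,0]],
    [[0,0,0],[0,0,0]],
    [[0,0,0],[0,0,0]]
  ],
  "jaw": 0.74
}}

```text
time: 15.25
position: [0.6324, 0.2504, 0.069]
ee_rot: [0.0, 0.764, 0.645, 0.001]
contact_force: [0.1, -0.2, -0.1]
opening: 0.0635
grip_force: 0.0
```

Request:
{"op": "jog_arm", "data": {
  "targets": [
    [[0,0,-0.4],[0,0,0]],
    [[0,0,-0.85],[0,0,0]],
    [[0,0,-0.85],[0,0,0]],
    [[0,0,-0.85],[0,0,0]]
  ]
}}

```text
time: 15.65
position: [0.6334, 0.2507, 0.156]
ee_rot: [0.001, 0.764, 0.645, 0.002]
contact_force: [-0.2, 0.1, -0.5]
opening: 0.0629
grip_force: 0.0
```

Run:
```python
from plan import *
from boss import bosses
c=snap('wrist','w7.png'); print(c['s']['position']); print(bosses(c))
c=snap('top','t7.png'); print(bosses(c))
r=T(-.169)
plan(*cur(),[((.4325,-.0870,.14),r),((.4325,-.0870,.054),r)])
```

```text
[0.63337978 0.25068638 0.15602593]
[(array([0.3906, 0.2585]), (5, 254), 20.0), (array([0.4001, 0.2706]), (10, 238), 22.5), (array([0.4371, 0.27  ]), (57, 231), 32.0), (array([0.4151, 0.2821]), (22, 220), 23.0), (array([0.4178, 0.2817]), (26, 220), 39.5), (array([0.4367, 0.2779]), (53, 221), 78.0), (array([0.4267, 0.2901]), (33, 207), 31.5), (array([0.4513, 0.3118]), (53, 172), 22.0), (array([0.5189, 0.3685]), (117, 69), 29.5), (array([0.537 , 0.3676]), (145, 66), 53.5), (array([0.8219, 0.1297]), (578, 314), 25.0), (array([0.7844, 0.1539]), (531, 295), 31.0), (array([0.7754, 0.1666]), (520, 283), 33.0), (array([0.7761, 0.171 ]), (521, 278), 25.5), (array([0.8115, 0.1662]), (567, 277), 55.5), (array([0.8597, 0.1585]), (629, 276), 85.5), (array([0.8004, 0.1763]), (553, 267), 20.5), (array([0.8116, 0.1753]), (567, 266), 36.0), (array([0.8055, 0.1762]), (559, 266), 48.5), (array([0.8615, 0.171 ]), (633, 261), 30.5), (array([0.8124, 0.1826]), (569, 257), 26.0), (array([0.8119, 0.1879]), (568, 251), 21.0), (array([0.7611, 0.2105]), (501, 235), 83.5), (array([0.8116, 0.2062]), (569, 229), 25
[... 209 characters left out ...]
86, 22), 30.0), (array([0.5814, 0.3867]), (204, 20), 21.5), (array([0.6258, 0.3795]), (276, 19), 71.0), (array([0.5725, 0.3922]), (188, 13), 148.5), (array([0.5792, 0.3939]), (197, 7), 51.0), (array([0.5689, 0.3976]), (179, 4), 24.0)]
[(array([ 0.4241, -0.2591]), (437, 257), 95.0), (array([ 0.4316, -0.0878]), (367, 254), 95.0), (array([ 0.4448, -0.1691]), (400, 249), 96.5)]
[-0.915, -0.348, 0.032] [-0.001, 0.0, -0.0] rows>=2.0
[-0.914, -0.348, 0.032] [-0.0, 0.0, -0.0] rows>=2.0
[-0.915, -0.347, 0.032] [-0.001, 0.001, -0.001] rows>=2.0
[-0.914, -0.348, 0.031] [-0.0, 0.0, -0.0] rows>=2.0
  -> [ 0.4325 -0.087   0.14  ]
[0.0, -0.0, 0.86] [-0.0, 0.0, -0.0] rows>=1.7
  -> [ 0.4325 -0.087   0.054 ]
```

Request:
{"op": "jog_arm", "data": {
  "targets": [
    [[-0.5,-0.17,0],[0,0,0]],
    [[-0.915,-0.35,0.03],[0,0,0]],
    [[-0.915,-0.35,0.03],[0,0,0]]
  ]
}}

```text
time: 16.05
position: [0.5759, 0.1618, 0.1452]
ee_rot: [-0.002, 0.765, 0.644, -0.005]
contact_force: [0.4, 0.0, -0.7]
opening: 0.0633
grip_force: 0.0
```

Request:
{"op": "jog_arm", "data": {
  "targets": [
    [[-0.915,-0.35,0.03],[0,0,0]],
    [[-0.915,-0.35,0.03],[0,0,0]],
    [[-0.915,-0.35,0.03],[0,0,0]]
  ]
}}

```text
time: 16.35
position: [0.5278, 0.0783, 0.1443]
ee_rot: [-0.002, 0.765, 0.643, -0.003]
contact_force: [1.4, 1.1, 0.5]
opening: 0.0631
grip_force: 0.0
```

Request:
{"op": "jog_arm", "data": {
  "targets": [
    [[-0.915,-0.345,0.03],[0,0,0]],
    [[-0.915,-0.345,0.03],[0,0,0]],
    [[-0.915,-0.345,0.03],[0,0,0]]
  ]
}}

```text
time: 16.65
position: [0.4798, -0.0055, 0.1426]
ee_rot: [-0.001, 0.766, 0.643, -0.002]
contact_force: [0.9, 1.2, -1.1]
opening: 0.0637
grip_force: 0.0
```

Request:
{"op": "jog_arm", "data": {
  "targets": [
    [[-0.91,-0.345,0.03],[0,0,0]],
    [[-0.91,-0.345,0.03],[0,0,0]],
    [[-0.91,-0.345,0.03],[0,0,0]],
    [[-0.91,-0.345,0.03],[0,0,0]],
    [[-0.91,-0.345,0.03],[0,0,0]]
  ]
}}

```text
time: 17.15
position: [0.4339, -0.0857, 0.1412]
ee_rot: [-0.0, 0.764, 0.645, 0.0]
contact_force: [0.3, 0.4, 0.3]
opening: 0.063
grip_force: 0.0
```

Run:
```python
from plan import *
from boss import bosses
c=snap('top','t8.png'); print(bosses(c))
c=snap('wrist'); print([b for b in bosses(c) if b[2]>200])
r=T(-.169)
p=plan(*cur(),[((.4325,-.0866,.054),r)])
plan((.4325,-.0866,.150),r,[((.6183,.1723,.15),r)])
```

```text
[(array([0.6306, 0.2531]), (230, 173), 103.0)]
[(array([ 0.4454, -0.1677]), (357, 318), 829.5)]
[-0.015, -0.012, 0.872] [-0.0, -0.001, 0.003] rows>=1.7
  -> [ 0.4325 -0.0866  0.054 ]
[0.955, 0.465, 0.0] [0.0, 0.0, 0.0] rows>=2.1
[0.955, 0.466, 0.0] [0.0, 0.0, 0.0] rows>=2.1
[0.955, 0.465, 0.0] [0.0, 0.0, 0.0] rows>=2.1
  -> [0.6183 0.1723 0.15  ]
```

Request:
{"op": "jog_arm", "data": {
  "targets": [
    [[-0.015,-0.012,0.4],[0,0,0]],
    [[-0.015,-0.012,0.7],[0,0,0]],
    [[-0.015,-0.012,0.86],[0,0,0]],
    [[-0.015,-0.012,0.86],[0,0,0]],
    [[-0.015,-0.012,0.86],[0,0,0]]
  ]
}}

```text
time: 17.75
position: [0.4322, -0.0871, 0.0555]
ee_rot: [-0.0, 0.764, 0.645, -0.0]
contact_force: [1.2, -0.5, 0.0]
opening: 0.0628
grip_force: 0.0
```

Request:
{"op": "jog_arm", "data": {
  "targets": [
    [[0,0,0],[0,0,0]],
    [[0,0,0],[0,0,0]],
    [[0,0,0],[0,0,0]],
    [[0,0,0],[0,0,0]],
    [[0,0,0],[0,0,0]],
    [[0,0,0],[0,0,0]]
  ],
  "jaw": 0
}}

```text
time: 18.35
position: [0.4335, -0.0881, 0.0572]
ee_rot: [0.001, 0.764, 0.645, 0.001]
contact_force: [0.6, 3.2, 6.6]
opening: 0.0478
grip_force: 62.6
```

Request:
{"op": "jog_arm", "data": {
  "targets": [
    [[0,0,-0.3],[0,0,0]],
    [[0,0,-0.6],[0,0,0]],
    [[0,0,-0.96],[0,0,0]],
    [[0,0,-0.96],[0,0,0]]
  ]
}}

```text
time: 18.75
position: [0.4351, -0.0891, 0.1565]
ee_rot: [0.004, 0.764, 0.645, 0.002]
contact_force: [2.0, -0.5, -3.4]
opening: 0.0479
grip_force: 64.8
```

Request:
{"op": "jog_arm", "data": {
  "targets": [
    [[0.5,0.23,0],[0,0,0]],
    [[0.955,0.465,0],[0,0,0]],
    [[0.955,0.465,0],[0,0,0]]
  ]
}}

```text
time: 19.05
position: [0.4953, 0.002, 0.1505]
ee_rot: [-0.0, 0.764, 0.646, 0.001]
contact_force: [-0.3, -1.4, -5.0]
opening: 0.0481
grip_force: 64.7
```

Request:
{"op": "jog_arm", "data": {
  "targets": [
    [[0.955,0.465,0],[0,0,0]],
    [[0.955,0.465,0],[0,0,0]],
    [[0.955,0.465,0],[0,0,0]]
  ]
}}

```text
time: 19.35
position: [0.5571, 0.0885, 0.1498]
ee_rot: [-0.001, 0.763, 0.646, 0.001]
contact_force: [-0.0, -1.0, -4.0]
opening: 0.048
grip_force: 64.8
```

Request:
{"op": "jog_arm", "data": {
  "targets": [
    [[0.5,0.25,0],[0,0,0]],
    [[0.955,0.465,0],[0,0,0]],
    [[0.955,0.465,0],[0,0,0]],
    [[0.955,0.465,0],[0,0,0]],
    [[0.955,0.465,0],[0,0,0]],
    [[0.955,0.465,0],[0,0,0]],
    [[0.955,0.465,0],[0,0,0]]
  ]
}}

```text
time: 20.05
position: [0.6172, 0.1698, 0.1514]
ee_rot: [0.0, 0.765, 0.644, -0.0]
contact_force: [-0.2, -0.2, -3.2]
opening: 0.049
grip_force: 64.9
```

Request:
{"op": "jog_arm", "data": {
  "targets": [
    [[0.015,0.005,0.2],[0,0,0]],
    [[0.015,0.005,0.35],[0,0,0]],
    [[0.015,0.005,0.5],[0,0,0]],
    [[0.015,0.005,0.58],[0,0,0]],
    [[0.015,0.005,0.58],[0,0,0]],
    [[0.015,0.005,0.58],[0,0,0]]
  ]
}}

```text
time: 20.65
position: [0.6182, 0.1724, 0.0932]
ee_rot: [-0.0, 0.764, 0.645, -0.0]
contact_force: [0.1, -0.3, -3.6]
opening: 0.048
grip_force: 64.8
```

Request:
{"op": "jog_arm", "data": {
  "targets": [
    [[0,0,0.1],[0,0,0]],
    [[0,0,0.18],[0,0,0]],
    [[0,0,0.25],[0,0,0]],
    [[0,0,0.25],[0,0,0]],
    [[0,0,0.25],[0,0,0]]
  ]
}}

```text
time: 21.15
position: [0.6182, 0.1724, 0.0678]
ee_rot: [-0.0, 0.764, 0.645, -0.0]
contact_force: [0.2, 0.1, -4.1]
opening: 0.048
grip_force: 66.2
```

Request:
{"op": "jog_arm", "data": {
  "targets": [
    [[0,0,0],[0,0,0]],
    [[0,0,0],[0,0,0]],
    [[0,0,0],[0,0,0]],
    [[0,0,0],[0,0,0]]
  ],
  "jaw": 0.74
}}

```text
time: 21.55
position: [0.6189, 0.1725, 0.0689]
ee_rot: [0.0, 0.764, 0.645, 0.0]
contact_force: [0.4, -0.3, -0.5]
opening: 0.0631
grip_force: 0.0
```

Request:
{"op": "jog_arm", "data": {
  "targets": [
    [[0,0,-0.4],[0,0,0]],
    [[0,0,-0.83],[0,0,0]],
    [[0,0,-0.83],[0,0,0]],
    [[0,0,-0.83],[0,0,0]]
  ]
}}

```text
time: 21.95
position: [0.6197, 0.1726, 0.1536]
ee_rot: [0.001, 0.764, 0.645, 0.002]
contact_force: [-0.2, 0.2, -1.3]
opening: 0.0633
grip_force: 0.0
```

Run:
```python
from plan import *
from boss import bosses
c=snap('top','t8.png'); print(bosses(c))
r=T(-.169)
p=plan(*cur(),[((.4451,-.1677,.14),r)])
```

```text
[(array([ 0.4243, -0.2589]), (437, 257), 96.5), (array([ 0.4449, -0.169 ]), (400, 249), 95.5)]
[-0.911, -0.284, 0.029] [0.0, -0.0, -0.0] rows>=1.9
[-0.911, -0.284, 0.028] [0.0, -0.0, -0.0] rows>=1.9
[-0.912, -0.283, 0.029] [0.001, -0.0, -0.0] rows>=1.9
[-0.911, -0.284, 0.028] [0.0, -0.0, -0.001] rows>=1.9
  -> [ 0.4451 -0.1677  0.14  ]
```

Request:
{"op": "jog_arm", "data": {
  "targets": [
    [[-0.5,-0.15,0],[0,0,0]],
    [[-0.91,-0.285,0.03],[0,0,0]],
    [[-0.91,-0.285,0.03],[0,0,0]]
  ]
}}

```text
time: 22.3
position: [0.5706, 0.0839, 0.1447]
ee_rot: [-0.002, 0.765, 0.644, -0.004]
contact_force: [-0.3, -0.0, -0.1]
opening: 0.063
grip_force: 0.0
```

Request:
{"op": "jog_arm", "data": {
  "targets": [
    [[-0.91,-0.285,0.03],[0,0,0]],
    [[-0.91,-0.285,0.03],[0,0,0]],
    [[-0.91,-0.285,0.03],[0,0,0]]
  ]
}}

```text
time: 22.6
position: [0.5284, -0.0005, 0.143]
ee_rot: [-0.001, 0.766, 0.643, -0.002]
contact_force: [0.3, 0.2, -0.8]
opening: 0.0635
grip_force: 0.0
```

Request:
{"op": "jog_arm", "data": {
  "targets": [
    [[-0.91,-0.285,0.03],[0,0,0]],
    [[-0.91,-0.285,0.03],[0,0,0]],
    [[-0.91,-0.285,0.03],[0,0,0]]
  ]
}}

```text
time: 22.9
position: [0.4858, -0.085, 0.1408]
ee_rot: [-0.001, 0.766, 0.643, -0.001]
contact_force: [1.3, -0.3, -0.5]
opening: 0.0632
grip_force: 0.0
```

Request:
{"op": "jog_arm", "data": {
  "targets": [
    [[-0.915,-0.28,0.03],[0,0,0]],
    [[-0.915,-0.28,0.03],[0,0,0]],
    [[-0.915,-0.28,0.03],[0,0,0]],
    [[-0.915,-0.28,0.03],[0,0,0]],
    [[-0.915,-0.28,0.03],[0,0,0]],
    [[-0.915,-0.28,0.03],[0,0,0]]
  ]
}}

```text
time: 23.5
position: [0.4456, -0.1663, 0.139]
ee_rot: [-0.0, 0.764, 0.645, 0.0]
contact_force: [0.2, 0.9, -0.2]
opening: 0.0631
grip_force: 0.0
```

Run:
```python
from plan import *
from boss import bosses
c=snap('top','t9.png'); print(bosses(c))
c=snap('wrist','w9.png'); print([b for b in bosses(c) if b[2]>200])
r=T(-.169)
p=plan(*cur(),[((.4451,-.1677,.054),r)])
plan((.4451,-.1677,.150),r,[((.5529,.2647,.15),r)])
```

```text
[(array([0.6172, 0.1743]), (262, 178), 99.5), (array([0.6307, 0.2531]), (230, 173), 102.0)]
[]
[-0.013, -0.002, 0.851] [-0.0, -0.001, 0.003] rows>=1.7
  -> [ 0.4451 -0.1677  0.054 ]
[0.889, 0.067, 0.0] [0.0, 0.0, 0.0] rows>=1.8
[0.889, 0.067, 0.0] [0.0, 0.0, 0.0] rows>=1.8
[0.889, 0.067, 0.0] [0.0, 0.0, 0.0] rows>=1.8
[0.888, 0.067, 0.0] [0.0, 0.0, 0.0] rows>=1.8
[0.889, 0.067, 0.0] [0.0, 0.0, 0.0] rows>=1.8
  -> [0.5529 0.2647 0.15  ]
```

Request:
{"op": "jog_arm", "data": {
  "targets": [
    [[-0.005,-0.005,0.4],[0,0,0]],
    [[-0.005,-0.005,0.7],[0,0,0]],
    [[-0.005,-0.005,0.84],[0,0,0]],
    [[-0.005,-0.005,0.84],[0,0,0]],
    [[-0.005,-0.005,0.84],[0,0,0]]
  ]
}}

```text
time: 24.1
position: [0.4449, -0.1677, 0.0556]
ee_rot: [-0.0, 0.764, 0.645, 0.0]
contact_force: [-0.6, -0.4, -0.7]
opening: 0.0632
grip_force: 0.0
```

Request:
{"op": "jog_arm", "data": {
  "targets": [
    [[0,0,0],[0,0,0]],
    [[0,0,0],[0,0,0]],
    [[0,0,0],[0,0,0]],
    [[0,0,0],[0,0,0]],
    [[0,0,0],[0,0,0]],
    [[0,0,0],[0,0,0]]
  ],
  "jaw": 0
}}

```text
time: 24.7
position: [0.4462, -0.1688, 0.0573]
ee_rot: [0.002, 0.764, 0.645, 0.001]
contact_force: [0.4, 1.2, 6.4]
opening: 0.0479
grip_force: 62.8
```

Request:
{"op": "jog_arm", "data": {
  "targets": [
    [[0,0,-0.3],[0,0,0]],
    [[0,0,-0.6],[0,0,0]],
    [[0,0,-0.96],[0,0,0]],
    [[0,0,-0.96],[0,0,0]],
    [[0,0,-0.96],[0,0,0]]
  ]
}}

```text
time: 25.2
position: [0.4446, -0.1682, 0.1516]
ee_rot: [0.001, 0.764, 0.645, 0.0]
contact_force: [-0.6, 0.7, -5.0]
opening: 0.0476
grip_force: 64.6
```

Run:
```python
from plan import *
c=snap('wrist'); f=c['frame']; z=c['s']['position'][2]+.003
V=f.max(2).astype(np.uint8); m=(V<75).astype(np.uint8); m[:240]=0;m[325:]=0;m[:,:285]=0;m[:,365:]=0
n,l,st,ce=cv2.connectedComponentsWithStats(m); i=1+np.argmax(st[1:,4]); print(st[i],ce[i])
p=on(c,*ce[i],z); P,r=cur(); print(P,'tool offs mm',1000*r.inv().apply(p-P))
c=snap('top'); 
from boss import bosses
print(bosses(c))
plan(P,r,[((.5529,.2647,.15),T(-.169))])
```

```text
[ 290  253   63   55 2619] [321.04085529 279.84841543]
[ 0.44358456 -0.16764104  0.15020532] tool offs mm [ 1.07608981 -1.05026615 -4.41782614]
[(array([0.6172, 0.1743]), (262, 178), 99.5), (array([0.6305, 0.2533]), (230, 173), 102.0)]
[0.889, 0.07, 0.001] [-0.001, -0.0, -0.0] rows>=1.8
[0.889, 0.07, 0.001] [-0.001, -0.0, -0.0] rows>=1.8
[0.889, 0.069, 0.001] [-0.0, -0.0, -0.0] rows>=1.8
[0.889, 0.07, 0.0] [-0.001, -0.0, -0.001] rows>=1.8
[0.89, 0.069, 0.001] [-0.0, -0.001, -0.0] rows>=1.8
  -> [0.5529 0.2647 0.15  ]
```

Request:
{"op": "jog_arm", "data": {
  "targets": [
    [[0.45,0.035,0],[0,0,0]],
    [[0.89,0.07,0],[0,0,0]],
    [[0.89,0.07,0],[0,0,0]]
  ]
}}

```text
time: 25.6
position: [0.4653, -0.0769, 0.1489]
ee_rot: [-0.003, 0.763, 0.646, -0.0]
contact_force: [0.9, 0.2, -4.4]
opening: 0.0486
grip_force: 64.3
```

Request:
{"op": "jog_arm", "data": {
  "targets": [
    [[0.89,0.07,0],[0,0,0]],
    [[0.89,0.07,0],[0,0,0]],
    [[0.89,0.07,0],[0,0,0]]
  ]
}}

```text
time: 25.9
position: [0.4875, 0.0087, 0.1493]
ee_rot: [-0.002, 0.763, 0.646, -0.0]
contact_force: [-0.8, -0.4, -4.1]
opening: 0.0479
grip_force: 64.2
```

Request:
{"op": "jog_arm", "data": {
  "targets": [
    [[0.89,0.07,0],[0,0,0]],
    [[0.89,0.07,0],[0,0,0]],
    [[0.89,0.07,0],[0,0,0]]
  ]
}}

```text
time: 26.2
position: [0.5098, 0.0946, 0.1496]
ee_rot: [-0.001, 0.763, 0.646, -0.0]
contact_force: [-0.2, 0.3, -4.5]
opening: 0.0484
grip_force: 64.2
```

Request:
{"op": "jog_arm", "data": {
  "targets": [
    [[0.89,0.07,0],[0,0,0]],
    [[0.89,0.07,0],[0,0,0]],
    [[0.89,0.07,0],[0,0,0]]
  ]
}}

```text
time: 26.5
position: [0.532, 0.1808, 0.1497]
ee_rot: [-0.001, 0.763, 0.646, -0.0]
contact_force: [0.3, -0.6, -4.8]
opening: 0.0483
grip_force: 64.2
```

Request:
{"op": "jog_arm", "data": {
  "targets": [
    [[0.5,0.04,0],[0,0,0]],
    [[0.89,0.07,0],[0,0,0]],
    [[0.89,0.07,0],[0,0,0]],
    [[0.89,0.07,0],[0,0,0]],
    [[0.89,0.07,0],[0,0,0]],
    [[0.89,0.07,0],[0,0,0]],
    [[0.89,0.07,0],[0,0,0]]
  ]
}}

```text
time: 27.2
position: [0.554, 0.2634, 0.1512]
ee_rot: [0.0, 0.765, 0.644, -0.0]
contact_force: [-0.7, -0.1, -4.1]
opening: 0.048
grip_force: 64.2
```

Run:
```python
from plan import *
plan(*cur(),[((.5529,.2647,.093),T(-.169))])
```

```text
[0.011, -0.013, 0.582] [-0.001, 0.001, -0.004] rows>=1.2
  -> [0.5529 0.2647 0.093 ]
```

Request:
{"op": "jog_arm", "data": {
  "targets": [
    [[0.01,-0.01,0.2],[0,0,0]],
    [[0.01,-0.01,0.35],[0,0,0]],
    [[0.01,-0.01,0.5],[0,0,0]],
    [[0.01,-0.01,0.58],[0,0,0]],
    [[0.01,-0.01,0.58],[0,0,0]],
    [[0.01,-0.01,0.58],[0,0,0]]
  ]
}}

```text
time: 27.8
position: [0.5531, 0.2658, 0.0933]
ee_rot: [-0.0, 0.764, 0.645, -0.0]
contact_force: [-0.6, -0.6, -4.4]
opening: 0.048
grip_force: 64.0
```

Request:
{"op": "jog_arm", "data": {
  "targets": [
    [[0,0,0.1],[0,0,0]],
    [[0,0,0.18],[0,0,0]],
    [[0,0,0.25],[0,0,0]],
    [[0,0,0.25],[0,0,0]],
    [[0,0,0.25],[0,0,0]]
  ]
}}

```text
time: 28.3
position: [0.553, 0.2657, 0.0679]
ee_rot: [-0.0, 0.764, 0.645, -0.0]
contact_force: [0.1, -0.1, -4.0]
opening: 0.0476
grip_force: 65.5
```

Request:
{"op": "jog_arm", "data": {
  "targets": [
    [[0,0,0],[0,0,0]],
    [[0,0,0],[0,0,0]],
    [[0,0,0],[0,0,0]],
    [[0,0,0],[0,0,0]]
  ],
  "jaw": 0.74
}}

```text
time: 28.7
position: [0.5537, 0.2659, 0.0689]
ee_rot: [0.0, 0.764, 0.645, 0.001]
contact_force: [-0.1, 1.0, -0.3]
opening: 0.0631
grip_force: 0.0
```

Request:
{"op": "jog_arm", "data": {
  "targets": [
    [[0,0,-0.4],[0,0,0]],
    [[0,0,-0.83],[0,0,0]],
    [[0,0,-0.83],[0,0,0]],
    [[0,0,-0.83],[0,0,0]]
  ]
}}

```text
time: 29.1
position: [0.5544, 0.2662, 0.1534]
ee_rot: [0.001, 0.764, 0.645, 0.002]
contact_force: [-0.5, -0.9, -0.4]
opening: 0.0631
grip_force: 0.0
```

Run:
```python
from plan import *
from boss import bosses
c=snap('top','t10.png'); print(bosses(c))
r=T(-.169)
p=plan(*cur(),[((.4245,-.2578,.14),r)])
```

```text
[(array([0.3651, 0.0783]), (300, 281), 27.5), (array([ 0.4241, -0.2591]), (437, 257), 95.0), (array([0.6172, 0.1743]), (262, 178), 99.5), (array([0.6307, 0.2531]), (230, 173), 102.0)]
[-0.896, -0.064, 0.019] [0.0, -0.0, -0.0] rows>=1.8
[-0.896, -0.064, 0.019] [0.0, -0.0, -0.0] rows>=1.8
[-0.897, -0.065, 0.019] [0.0, -0.0, -0.0] rows>=1.8
[-0.896, -0.064, 0.019] [0.0, -0.0, -0.0] rows>=1.8
[-0.897, -0.065, 0.019] [0.001, -0.0, -0.0] rows>=1.8
[-0.896, -0.064, 0.019] [0.0, -0.001, -0.001] rows>=1.8
  -> [ 0.4245 -0.2578  0.14  ]
```

Request:
{"op": "jog_arm", "data": {
  "targets": [
    [[-0.45,-0.03,0],[0,0,0]],
    [[-0.9,-0.065,0.02],[0,0,0]],
    [[-0.9,-0.065,0.02],[0,0,0]]
  ]
}}

```text
time: 29.45
position: [0.5286, 0.174, 0.1462]
ee_rot: [-0.001, 0.765, 0.644, -0.003]
contact_force: [0.2, 0.7, 0.6]
opening: 0.063
grip_force: 0.0
```

Request:
{"op": "jog_arm", "data": {
  "targets": [
    [[-0.9,-0.065,0.02],[0,0,0]],
    [[-0.9,-0.065,0.02],[0,0,0]],
    [[-0.9,-0.065,0.02],[0,0,0]]
  ]
}}

```text
time: 29.75
position: [0.508, 0.0873, 0.1453]
ee_rot: [-0.001, 0.766, 0.643, -0.002]
contact_force: [-0.0, 0.9, -1.1]
opening: 0.0632
grip_force: 0.0
```

Request:
{"op": "jog_arm", "data": {
  "targets": [
    [[-0.9,-0.065,0.02],[0,0,0]],
    [[-0.9,-0.065,0.02],[0,0,0]],
    [[-0.9,-0.065,0.02],[0,0,0]]
  ]
}}

```text
time: 30.05
position: [0.4871, 0.0003, 0.144]
ee_rot: [-0.001, 0.766, 0.643, -0.001]
contact_force: [-0.2, 0.2, -0.1]
opening: 0.0633
grip_force: 0.0
```

Request:
{"op": "jog_arm", "data": {
  "targets": [
    [[-0.9,-0.065,0.02],[0,0,0]],
    [[-0.9,-0.065,0.02],[0,0,0]],
    [[-0.9,-0.065,0.02],[0,0,0]]
  ]
}}

```text
time: 30.35
position: [0.4662, -0.0869, 0.1425]
ee_rot: [-0.0, 0.766, 0.643, -0.001]
contact_force: [-0.1, 0.6, -0.7]
opening: 0.0634
grip_force: 0.0
```

Request:
{"op": "jog_arm", "data": {
  "targets": [
    [[-0.9,-0.065,0.02],[0,0,0]],
    [[-0.9,-0.065,0.02],[0,0,0]],
    [[-0.9,-0.065,0.02],[0,0,0]]
  ]
}}

```text
time: 30.65
position: [0.4452, -0.1744, 0.1409]
ee_rot: [0.0, 0.766, 0.643, -0.0]
contact_force: [0.2, -0.2, -0.8]
opening: 0.063
grip_force: 0.0
```

Run:
```python
from plan import *
from boss import bosses
c=snap('top'); print(bosses(c))
c=snap('wrist'); print([b for b in bosses(c) if b[2]>200])
r=T(-.169)
p=plan(*cur(),[((.4245,-.2578,.14),r)])
```

```text
[(array([0.5517, 0.2677]), (223, 204), 102.0), (array([0.6172, 0.1743]), (262, 178), 99.5), (array([0.6307, 0.2531]), (230, 173), 102.0)]
[(array([ 0.4251, -0.2577]), (317, 328), 823.5)]
[-0.887, -0.06, 0.005] [-0.002, -0.003, -0.004] rows>=1.8
  -> [ 0.4245 -0.2578  0.14  ]
```

Request:
{"op": "jog_arm", "data": {
  "targets": [
    [[-0.45,-0.03,0],[0,0,0]],
    [[-0.88,-0.06,0],[0,0,0]],
    [[-0.88,-0.06,0],[0,0,0]],
    [[-0.88,-0.06,0],[0,0,0]],
    [[-0.88,-0.06,0],[0,0,0]],
    [[-0.88,-0.06,0],[0,0,0]]
  ]
}}

```text
time: 31.35
position: [0.425, -0.2562, 0.141]
ee_rot: [-0.0, 0.764, 0.646, 0.0]
contact_force: [-0.0, -0.1, 0.2]
opening: 0.0631
grip_force: 0.0
```

Run:
```python
from plan import *
r=T(-.169)
p=plan(*cur(),[((.4245,-.2578,.056),r)])
```

```text
[-0.017, -0.002, 0.85] [-0.001, -0.001, 0.003] rows>=1.7
  -> [ 0.4245 -0.2578  0.056 ]
```

Request:
{"op": "jog_arm", "data": {
  "targets": [
    [[-0.005,-0.005,0.4],[0,0,0]],
    [[-0.005,-0.005,0.7],[0,0,0]],
    [[-0.005,-0.005,0.86],[0,0,0]],
    [[-0.005,-0.005,0.86],[0,0,0]],
    [[-0.005,-0.005,0.86],[0,0,0]]
  ]
}}

```text
time: 31.85
position: [0.4243, -0.2577, 0.0556]
ee_rot: [-0.0, 0.764, 0.645, 0.0]
contact_force: [-0.2, 0.3, 0.8]
opening: 0.0631
grip_force: 0.0
```

Request:
{"op": "jog_arm", "data": {
  "targets": [
    [[0,0,0],[0,0,0]],
    [[0,0,0],[0,0,0]],
    [[0,0,0],[0,0,0]],
    [[0,0,0],[0,0,0]],
    [[0,0,0],[0,0,0]],
    [[0,0,0],[0,0,0]]
  ],
  "jaw": 0
}}

```text
time: 32.45
position: [0.4255, -0.2593, 0.0573]
ee_rot: [0.002, 0.764, 0.645, 0.001]
contact_force: [1.4, 1.5, 6.7]
opening: 0.0478
grip_force: 62.7
```

Request:
{"op": "jog_arm", "data": {
  "targets": [
    [[0,0,-0.3],[0,0,0]],
    [[0,0,-0.6],[0,0,0]],
    [[0,0,-0.96],[0,0,0]],
    [[0,0,-0.96],[0,0,0]],
    [[0,0,-0.96],[0,0,0]]
  ]
}}

```text
time: 32.95
position: [0.4242, -0.2587, 0.152]
ee_rot: [0.001, 0.764, 0.645, 0.0]
contact_force: [0.0, 0.2, -3.2]
opening: 0.048
grip_force: 63.4
```

Run:
```python
from plan import *
P,r=cur(); print(P)
plan(P,r,[((.5394,.1858,.15),T(-.169))])
```

```text
[ 0.42417329 -0.25867405  0.15199549]
[0.915, 0.077, 0.003] [0.001, 0.0, -0.0] rows>=1.8
[0.915, 0.077, 0.003] [0.001, 0.001, -0.0] rows>=1.8
[0.915, 0.077, 0.004] [0.0, 0.0, -0.0] rows>=1.8
[0.915, 0.077, 0.003] [0.001, 0.001, -0.001] rows>=1.8
[0.915, 0.078, 0.004] [0.0, 0.0, -0.0] rows>=1.8
  -> [0.5394 0.1858 0.15  ]
```

Request:
{"op": "jog_arm", "data": {
  "targets": [
    [[0.45,0.035,0],[0,0,0]],
    [[0.915,0.08,0],[0,0,0]],
    [[0.915,0.08,0],[0,0,0]]
  ]
}}

```text
time: 33.25
position: [0.4462, -0.1643, 0.1486]
ee_rot: [-0.003, 0.763, 0.646, 0.0]
contact_force: [0.2, -0.3, -3.6]
opening: 0.0482
grip_force: 63.4
```

Request:
{"op": "jog_arm", "data": {
  "targets": [
    [[0.915,0.08,0],[0,0,0]],
    [[0.915,0.08,0],[0,0,0]],
    [[0.915,0.08,0],[0,0,0]]
  ]
}}

```text
time: 33.55
position: [0.4697, -0.0766, 0.1492]
ee_rot: [-0.002, 0.763, 0.646, -0.0]
contact_force: [0.7, -0.4, -2.9]
opening: 0.0482
grip_force: 63.4
```

Request:
{"op": "jog_arm", "data": {
  "targets": [
    [[0.915,0.075,0],[0,0,0]],
    [[0.915,0.075,0],[0,0,0]],
    [[0.915,0.075,0],[0,0,0]]
  ]
}}

```text
time: 33.85
position: [0.4929, 0.0114, 0.1497]
ee_rot: [-0.001, 0.763, 0.646, -0.0]
contact_force: [-1.5, -1.4, -2.2]
opening: 0.0482
grip_force: 63.3
```

Request:
{"op": "jog_arm", "data": {
  "targets": [
    [[0.915,0.075,0],[0,0,0]],
    [[0.915,0.075,0],[0,0,0]],
    [[0.915,0.075,0],[0,0,0]]
  ]
}}

```text
time: 34.15
position: [0.5162, 0.0996, 0.15]
ee_rot: [-0.001, 0.763, 0.646, -0.0]
contact_force: [-0.2, -0.4, -3.6]
opening: 0.0484
grip_force: 63.3
```

Request:
{"op": "jog_arm", "data": {
  "targets": [
    [[0.5,0.04,0],[0,0,0]],
    [[0.915,0.075,0],[0,0,0]],
    [[0.915,0.075,0],[0,0,0]],
    [[0.915,0.075,0],[0,0,0]],
    [[0.915,0.075,0],[0,0,0]],
    [[0.915,0.075,0],[0,0,0]],
    [[0.915,0.075,0],[0,0,0]]
  ]
}}

```text
time: 34.85
position: [0.539, 0.1847, 0.1512]
ee_rot: [0.0, 0.765, 0.644, -0.0]
contact_force: [-1.0, -1.1, -2.5]
opening: 0.048
grip_force: 63.3
```

Run:
```python
from plan import *
plan(*cur(),[((.5394,.1858,.093),T(-.169))])
```

```text
[0.011, 0.002, 0.582] [-0.0, 0.001, -0.004] rows>=1.2
  -> [0.5394 0.1858 0.093 ]
```

Request:
{"op": "jog_arm", "data": {
  "targets": [
    [[0.005,0,0.2],[0,0,0]],
    [[0.005,0,0.35],[0,0,0]],
    [[0.005,0,0.5],[0,0,0]],
    [[0.005,0,0.58],[0,0,0]],
    [[0.005,0,0.58],[0,0,0]],
    [[0.005,0,0.58],[0,0,0]]
  ]
}}

```text
time: 35.45
position: [0.539, 0.1865, 0.0933]
ee_rot: [-0.0, 0.764, 0.645, -0.0]
contact_force: [0.1, -0.3, -3.4]
opening: 0.0481
grip_force: 63.3
```

Request:
{"op": "jog_arm", "data": {
  "targets": [
    [[0,0,0.1],[0,0,0]],
    [[0,0,0.18],[0,0,0]],
    [[0,0,0.25],[0,0,0]],
    [[0,0,0.25],[0,0,0]],
    [[0,0,0.25],[0,0,0]]
  ]
}}

```text
time: 35.95
position: [0.5387, 0.1865, 0.0677]
ee_rot: [-0.0, 0.764, 0.645, -0.0]
contact_force: [0.8, 0.8, -2.5]
opening: 0.0482
grip_force: 64.7
```

Request:
{"op": "jog_arm", "data": {
  "targets": [
    [[0,0,0],[0,0,0]],
    [[0,0,0],[0,0,0]],
    [[0,0,0],[0,0,0]],
    [[0,0,0],[0,0,0]]
  ],
  "jaw": 0.74
}}

```text
time: 36.35
position: [0.5394, 0.1866, 0.0686]
ee_rot: [0.0, 0.764, 0.645, 0.0]
contact_force: [-0.7, -0.0, 0.2]
opening: 0.0634
grip_force: 0.0
```

Request:
{"op": "jog_arm", "data": {
  "targets": [
    [[0,0,-0.4],[0,0,0]],
    [[0,0,-0.9],[0,0,0]],
    [[0,0,-0.9],[0,0,0]],
    [[0,0,-0.9],[0,0,0]]
  ]
}}

```text
time: 36.75
position: [0.5406, 0.1868, 0.1606]
ee_rot: [0.001, 0.764, 0.645, 0.002]
contact_force: [-0.4, -0.3, -0.1]
opening: 0.0635
grip_force: 0.0
```

Request:
{"op": "jog_arm", "data": {
  "targets": [
    [[-0.9,-0.2,-0.9],[0,0,0]],
    [[-0.9,-0.2,-0.9],[0,0,0]],
    [[-0.9,-0.2,-0.9],[0,0,0]],
    [[-0.9,-0.2,-0.9],[0,0,0]],
    [[-0.9,-0.2,-0.9],[0,0,0]]
  ]
}}

```text
time: 37.25
position: [0.5039, 0.1011, 0.2472]
ee_rot: [-0.0, 0.765, 0.644, -0.0]
contact_force: [-0.3, 0.2, 0.1]
opening: 0.0633
grip_force: 0.0
```

Run:
```python
from plan import *
from boss import bosses
c=snap('wrist','w12.png'); print(cur()[0],[b for b in bosses(c) if b[2]>200])
c=snap('top'); f=c['frame']; im=cv2.resize(f[130:290,150:410],None,fx=3,fy=3,interpolation=cv2.INTER_CUBIC); cv2.imwrite('pics/t12.png',im[:,:,::-1]); print(bosses(c))
```

```text
[0.50352085 0.1015149  0.24642647] [(array([0.6199, 0.1734]), (433, 88), 714.5), (array([0.5377, 0.1868]), (344, 89), 754.0), (array([0.252 , 0.0999]), (87, 225), 204.0)]
[(array([0.3653, 0.0785]), (299, 281), 28.5), (array([0.6304, 0.2532]), (230, 173), 105.0)]
```

View pics/t12.png

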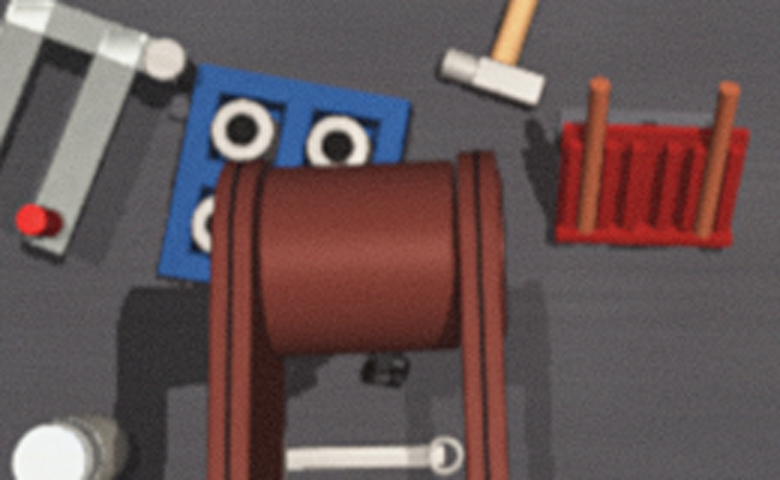

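All four bosses are seated, with three rims visible from the top and the fourth at (344,89) in the wrist view. The knob is at crop (37,220), i.e. pixel (162,203). I'll cage the knob and turn the tool along the arc to close it.

```bash
cat > arc.py <<'E'
from plan import *
Hn=np.array([.6824,.3095])
E
python3 - <<'E'
from arc import *
c=snap('top'); f=c['frame'].astype(int)
m=((f[...,0]>1.8*f[...,1])&(f[...,0]>150)).astype(np.uint8); m[:,180:]=0; m[:190]=0; m[225:]=0; m[:,:150]=0
M=cv2.moments(m,True); u,v=M['m10']/M['m00'],M['m01']/M['m00']; k=on(c,u,v,.125)[:2]; d=k-Hn
th=np.arctan2(d[1],d[0])%(2*np.pi); print('knob px',u,v,k,'r',np.hypot(*d),'theta',th,'delta',(2*np.pi-2.095)-th)
K=Hn+.16*np.array([np.cos(th),np.sin(th)]); print(K,'phi',np.degrees(th-np.pi/2))
r=T(th-np.pi/2); print(cur()[0])
plan(*cur(),[((K[0],K[1],.20),r),((K[0],K[1],.118),r)])
E
```

```text
knob px 159.89411764705883 202.68235294117648 [0.55034297 0.40135835] r 0.16086334203498678 theta 2.533828479950308 delta 1.6543568272292775
[0.55105171 0.40086535] phi 55.177677911201386
[0.50337267 0.10185742 0.24606549]
[0.757, -0.008, 0.115] [-0.002, -0.001, -0.566] rows>=1.9
[0.729, 0.204, 0.114] [-0.002, -0.001, -0.566] rows>=1.9
[0.643, 0.399, 0.115] [-0.002, -0.0, -0.566] rows>=1.9
[0.506, 0.563, 0.115] [-0.001, -0.001, -0.566] rows>=1.9
  -> [0.551  0.4008 0.2   ]
[-0.0, 0.001, 0.82] [-0.0, 0.0, 0.0] rows>=1.6
  -> [0.5511 0.4009 0.118 ]
```

Request:
{"op": "jog_arm", "data": {
  "targets": [
    [[0.755,-0.01,0.11],[0,0,-0.565]],
    [[0.755,-0.01,0.11],[0,0,-0.565]],
    [[0.755,-0.01,0.11],[0,0,-0.565]],
    [[0.755,-0.01,0.11],[0,0,-0.565]]
  ],
  "jaw": 0.6
}}

```text
time: 37.8
position: [0.5152, 0.1765, 0.2356]
ee_rot: [-0.001, 0.666, 0.746, -0.001]
contact_force: [0.8, -0.1, -0.9]
opening: 0.051
grip_force: 0.0
```

Request:
{"op": "jog_arm", "data": {
  "targets": [
    [[0.73,0.205,0.11],[0,0,-0.565]],
    [[0.73,0.205,0.11],[0,0,-0.565]],
    [[0.73,0.205,0.11],[0,0,-0.565]],
    [[0.73,0.205,0.11],[0,0,-0.565]]
  ]
}}

```text
time: 38.2
position: [0.5278, 0.2499, 0.2256]
ee_rot: [-0.0, 0.555, 0.832, -0.001]
contact_force: [-0.4, -0.6, 0.0]
opening: 0.0514
grip_force: 0.0
```

Request:
{"op": "jog_arm", "data": {
  "targets": [
    [[0.645,0.4,0.11],[0,0,-0.565]],
    [[0.645,0.4,0.11],[0,0,-0.565]],
    [[0.645,0.4,0.11],[0,0,-0.565]],
    [[0.645,0.4,0.11],[0,0,-0.565]]
  ]
}}

```text
time: 38.6
position: [0.5402, 0.3242, 0.2151]
ee_rot: [0.0, 0.433, 0.901, -0.001]
contact_force: [-0.4, -1.2, 0.1]
opening: 0.0514
grip_force: 0.0
```

Request:
{"op": "jog_arm", "data": {
  "targets": [
    [[0.505,0.56,0.11],[0,0,-0.565]],
    [[0.505,0.56,0.11],[0,0,-0.565]],
    [[0.505,0.56,0.11],[0,0,-0.565]],
    [[0.505,0.56,0.11],[0,0,-0.565]],
    [[0.505,0.56,0.11],[0,0,-0.565]],
    [[0.505,0.56,0.11],[0,0,-0.565]]
  ]
}}

```text
time: 39.2
position: [0.5526, 0.3984, 0.2049]
ee_rot: [0.0, 0.302, 0.953, 0.0]
contact_force: [-0.2, 0.4, 0.3]
opening: 0.0516
grip_force: 0.0
```

Run:
```python
from arc import *
th=2.534; K=(.5511,.4009)
r0=T(th-np.pi/2); P,r=cur(); print(P); plan(P,r,[((*K,.118),r0)])
c=snap('wrist'); f=c['frame'].astype(int); m=((f[...,0]>1.8*f[...,1])&(f[...,0]>110)).astype(np.uint8)
n,l,st,ce=cv2.connectedComponentsWithStats(m); 
for i in range(1,n):
  if st[i][4]>150: print(st[i],ce[i],on(c,*ce[i],.115), proj(c,(*K,.131)))
# arc calls
a=np.arange(0,1.7,.1); end=1.67
A=[th+x for x in a]+[th+end]
def pose(t): return np.array([Hn[0]+.16*np.cos(t),Hn[1]+.16*np.sin(t),0]),T(min(t-np.pi/2,np.radians(145)))
i=0
while i<len(A)-1:
    p,r=pose(A[i]); print('call'); 
    for j in range(i+1,min(i+5,len(A)-1)+1):
        q,s=pose(A[j]); print(np.round(r.inv().apply(q-p)/.1,3).tolist(),np.round((r.inv()*s).as_rotvec()/.5,3).tolist())
    i=min(i+5,len(A)-1)
```

```text
[0.55258445 0.39842633 0.20492542]
[0.027, 0.011, 0.869] [0.0, 0.001, -0.012] rows>=1.7
  -> [0.5511 0.4009 0.118 ]
[ 305  189   34   45 1199] [321.97831526 212.21017515] [0.54996118 0.40022129 0.115     ] [323.89934919 220.47559682]
[  0 371  40  29 405] [ 20.05679012 386.75555556] [0.52957308 0.10206257 0.115     ] [323.89934919 220.47559682]
call
[-0.008, -0.16, 0.0] [0.0, 0.0, -0.2]
[-0.032, -0.318, 0.0] [0.0, 0.0, -0.4]
[-0.071, -0.473, 0.0] [0.0, 0.0, -0.6]
[-0.126, -0.623, 0.0] [0.0, 0.0, -0.8]
[-0.196, -0.767, 0.0] [0.0, 0.0, -1.0]
call
[-0.008, -0.16, 0.0] [0.0, 0.0, -0.2]
[-0.032, -0.318, 0.0] [0.0, 0.0, -0.4]
[-0.071, -0.473, 0.0] [0.0, 0.0, -0.6]
[-0.126, -0.623, 0.0] [0.0, 0.0, -0.8]
[-0.196, -0.767, 0.0] [0.0, 0.0, -1.0]
call
[-0.008, -0.16, 0.0] [0.0, 0.0, -0.2]
[-0.032, -0.318, 0.0] [0.0, 0.0, -0.4]
[-0.071, -0.473, 0.0] [0.0, 0.0, -0.6]
[-0.126, -0.623, 0.0] [0.0, 0.0, -0.8]
[-0.196, -0.767, 0.0] [0.0, 0.0, -1.0]
call
[-0.008, -0.16, 0.0] [0.0, 0.0, -0.135]
[-0.023, -0.271, 0.0] [0.0, 0.0, -0.135]
```

Request:
{"op": "jog_arm", "data": {
  "targets": [
    [[0.025,0.01,0.4],[0,0,0]],
    [[0.025,0.01,0.75],[0,0,0]],
    [[0.025,0.01,0.86],[0,0,0]],
    [[0.025,0.01,0.86],[0,0,0]],
    [[0.025,0.01,0.86],[0,0,0]]
  ]
}}

```text
time: 39.75
position: [0.5516, 0.4025, 0.12]
ee_rot: [0.001, 0.301, 0.954, 0.001]
contact_force: [-0.2, 0.6, 1.1]
opening: 0.0512
grip_force: 0.0
```

Request:
{"op": "jog_arm", "data": {
  "targets": [
    [[0,0,0],[0,0,0]],
    [[0,0,0],[0,0,0]],
    [[0,0,0],[0,0,0]],
    [[0,0,0],[0,0,0]]
  ],
  "jaw": 0.4
}}

```text
time: 40.15
position: [0.5509, 0.4025, 0.1191]
ee_rot: [0.0, 0.3, 0.954, 0.0]
contact_force: [-0.4, -0.0, -0.2]
opening: 0.0342
grip_force: 0.0
```

Request:
{"op": "jog_arm", "data": {
  "targets": [
    [[-0.01,-0.16,0],[0,0,-0.2]],
    [[-0.03,-0.32,0],[0,0,-0.4]],
    [[-0.07,-0.475,0],[0,0,-0.6]],
    [[-0.125,-0.625,0],[0,0,-0.8]],
    [[-0.195,-0.765,0],[0,0,-1]],
    [[-0.195,-0.765,0],[0,0,-1]],
    [[-0.195,-0.765,0],[0,0,-1]]
  ]
}}

```text
time: 40.85
position: [0.5231, 0.3286, 0.1186]
ee_rot: [0.0, 0.057, 0.998, 0.0]
contact_force: [0.3, 0.7, -0.6]
opening: 0.034
grip_force: 0.0
```

Request:
{"op": "jog_arm", "data": {
  "targets": [
    [[-0.01,-0.16,0],[0,0,-0.2]],
    [[-0.03,-0.32,0],[0,0,-0.4]],
    [[-0.07,-0.475,0],[0,0,-0.6]],
    [[-0.125,-0.625,0],[0,0,-0.8]],
    [[-0.195,-0.765,0],[0,0,-1]],
    [[-0.195,-0.765,0],[0,0,-1]],
    [[-0.195,-0.765,0],[0,0,-1]]
  ]
}}

```text
time: 41.55
position: [0.534, 0.2509, 0.1184]
ee_rot: [0.0, -0.192, 0.981, 0.0]
contact_force: [1.1, 0.1, 0.7]
opening: 0.0344
grip_force: 0.0
```

Request:
{"op": "jog_arm", "data": {
  "targets": [
    [[-0.01,-0.16,0],[0,0,-0.2]],
    [[-0.03,-0.32,0],[0,0,-0.4]],
    [[-0.07,-0.475,0],[0,0,-0.6]],
    [[-0.125,-0.625,0],[0,0,-0.8]],
    [[-0.195,-0.765,0],[0,0,-1]],
    [[-0.195,-0.765,0],[0,0,-1]],
    [[-0.195,-0.765,0],[0,0,-1]]
  ]
}}

```text
time: 42.25
position: [0.5806, 0.1877, 0.1182]
ee_rot: [-0.0, -0.428, 0.904, 0.0]
contact_force: [0.2, -1.2, 0.3]
opening: 0.0339
grip_force: 0.0
```

Run:
```python
from arc import *
P,r=cur(); print(P,read_state()['q']); th=4.188
plan(P,r,[((Hn[0]+.16*np.cos(th),Hn[1]+.16*np.sin(th),P[2]),T(np.radians(145)))])
a=snap('top'); b=snap('wrist')
im=np.vstack([cv2.resize(a['frame'][120:280,150:390],(640,427)),b['frame']])[:,:,::-1]
cv2.imwrite('pics/v13.png',cv2.resize(im,None,fx=.72,fy=.72))
```

```text
[0.58064359 0.18773137 0.11816934] [ 1.83345108e-01  3.10534916e-01  1.67768921e+00  4.24270720e-04
  1.15356283e+00 -2.27317394e+00]
[-0.007, -0.273, -0.0] [0.001, 0.0, -0.149] rows>=0.5
  -> [0.6022 0.171  0.1182]
```

View pics/v13.png

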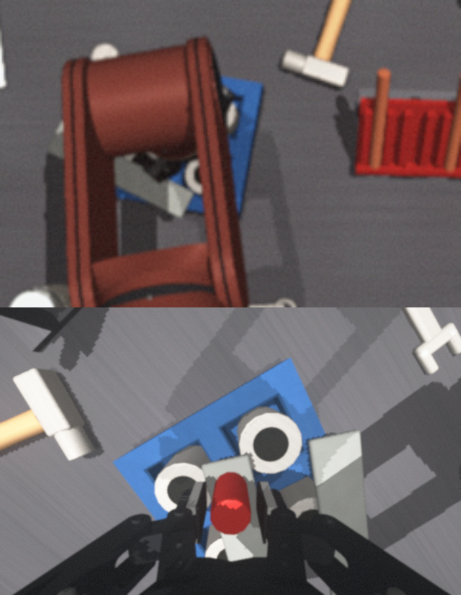

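The knob is caged between the fingers and the bar is sweeping over the bosses. Finishing to the stop.

Request:
{"op": "jog_arm", "data": {
  "targets": [
    [[-0.01,-0.1,0],[0,0,-0.1]],
    [[-0.02,-0.2,0],[0,0,-0.15]],
    [[-0.025,-0.27,0],[0,0,-0.15]],
    [[-0.025,-0.3,0],[0,0,-0.15]],
    [[-0.025,-0.3,0],[0,0,-0.15]],
    [[-0.025,-0.3,0],[0,0,-0.15]]
  ]
}}

```text
time: 42.95
position: [0.6056, 0.1701, 0.1183]
ee_rot: [0.0, -0.464, 0.886, 0.0]
contact_force: [0.3, 0.3, -0.2]
opening: 0.0344
grip_force: 0.0
```

Request:
{"op": "jog_arm", "data": {
  "targets": [
    [[0,-0.03,0],[0,0,0]],
    [[0,-0.05,0],[0,0,0]],
    [[0,-0.05,0],[0,0,0]],
    [[0,-0.05,0],[0,0,0]]
  ]
}}

```text
time: 43.35
position: [0.61, 0.1669, 0.1184]
ee_rot: [0.0, -0.464, 0.886, -0.0]
contact_force: [-0.4, 0.2, 0.7]
opening: 0.0342
grip_force: 0.0
```

Request:
{"op": "jog_arm", "data": {
  "targets": [
    [[0,-0.03,0],[0,0,0]],
    [[0,-0.06,0],[0,0,0]],
    [[0,-0.06,0],[0,0,0]],
    [[0,-0.06,0],[0,0,0]]
  ]
}}

```text
time: 43.75
position: [0.615, 0.1634, 0.1183]
ee_rot: [0.0, -0.464, 0.886, -0.0]
contact_force: [-0.9, 0.0, -0.1]
opening: 0.0343
grip_force: 0.0
```

Request:
{"op": "jog_arm", "data": {
  "targets": [
    [[0,-0.03,0],[0,0,0]],
    [[0,-0.06,0],[0,0,0]],
    [[0,-0.06,0],[0,0,0]],
    [[0,-0.06,0],[0,0,0]]
  ]
}}

```text
time: 44.15
position: [0.6199, 0.16, 0.1183]
ee_rot: [0.0, -0.464, 0.886, -0.0]
contact_force: [0.3, 0.3, -0.2]
opening: 0.0343
grip_force: 0.0
```

Request:
{"op": "jog_arm", "data": {
  "targets": [
    [[0,-0.03,0],[0,0,0]],
    [[0,-0.05,0],[0,0,0]],
    [[0,-0.05,0],[0,0,0]],
    [[0,-0.05,0],[0,0,0]]
  ]
}}

```text
time: 44.55
position: [0.6224, 0.1584, 0.1182]
ee_rot: [-0.001, -0.464, 0.886, 0.001]
contact_force: [-6.4, 4.1, 3.1]
opening: 0.0341
grip_force: 3.5
```

Run:
```python
from arc import *
print(cur()[0],read_state()['contact_force'])
b=snap('wrist','w14.png'); f=b['frame'].astype(int); m=((f[...,0]>1.8*f[...,1])&(f[...,0]>110)).astype(np.uint8)
n,l,st,ce=cv2.connectedComponentsWithStats(m)
for i in range(1,n):
  if st[i][4]>500:
    x,y,w,h=st[i][:4]; print(st[i]); k=on(b,x+w/2,y+h-.45*w,.086+.012)[:2]; print(on(b,*ce[i],.112)); 
print('fixed closed knob',Hn+np.array([-.0656,-.146]))
```

```text
[0.62243218 0.15841577 0.11815198] [-6.37780335  4.08118151  3.13775033]
[ 307  233   55   87 3685]
[0.61795399 0.16446138 0.112     ]
fixed closed knob [0.6168 0.1635]
```

Contact with the stop: the hold-down is shut. Backing off, lifting, and moving over the red rest.

Request:
{"op": "jog_arm", "data": {
  "targets": [
    [[0,0.07,0],[0,0,0]],
    [[0,0.07,0],[0,0,0]],
    [[0,0.07,-0.5],[0,0,0]],
    [[0,0.07,-1],[0,0,0]],
    [[0,0.07,-1],[0,0,0]],
    [[0,0.07,-1],[0,0,0]]
  ]
}}

```text
time: 45.2
position: [0.6196, 0.1613, 0.2209]
ee_rot: [0.002, -0.464, 0.886, -0.001]
contact_force: [-0.1, 0.1, -0.6]
opening: 0.034
grip_force: 0.0
```

Run:
```python
from arc import *
plan(*cur(),[((.58,-.05,.32),T(1.5))])
```

```text
[0.653, -0.294, -0.331] [-0.001, 0.003, 0.69] rows>=2.3
[0.515, -0.498, -0.331] [-0.001, 0.004, 0.69] rows>=2.3
[0.318, -0.642, -0.33] [-0.002, 0.004, 0.691] rows>=2.3
  -> [ 0.58 -0.05  0.32]
```

Request:
{"op": "jog_arm", "data": {
  "targets": [
    [[0.65,-0.29,-0.33],[0,0,0.69]],
    [[0.65,-0.29,-0.33],[0,0,0.69]],
    [[0.65,-0.29,-0.33],[0,0,0.69]],
    [[0.65,-0.29,-0.33],[0,0,0.69]]
  ]
}}

```text
time: 45.6
position: [0.6043, 0.0904, 0.2499]
ee_rot: [-0.001, -0.304, 0.953, 0.0]
contact_force: [-0.2, 0.1, 0.4]
opening: 0.0342
grip_force: 0.0
```

Request:
{"op": "jog_arm", "data": {
  "targets": [
    [[0.515,-0.5,-0.33],[0,0,0.69]],
    [[0.515,-0.5,-0.33],[0,0,0.69]],
    [[0.515,-0.5,-0.33],[0,0,0.69]],
    [[0.515,-0.5,-0.33],[0,0,0.69]]
  ]
}}

```text
time: 46.0
position: [0.5916, 0.0205, 0.2831]
ee_rot: [-0.001, -0.137, 0.991, 0.0]
contact_force: [0.2, 0.2, -0.6]
opening: 0.0341
grip_force: 0.0
```

Request:
{"op": "jog_arm", "data": {
  "targets": [
    [[0.32,-0.64,-0.33],[0,0,0.69]],
    [[0.32,-0.64,-0.33],[0,0,0.69]],
    [[0.32,-0.64,-0.33],[0,0,0.69]],
    [[0.32,-0.64,-0.33],[0,0,0.69]],
    [[0.32,-0.64,-0.33],[0,0,0.69]],
    [[0.32,-0.64,-0.33],[0,0,0.69]],
    [[0.32,-0.64,-0.33],[0,0,0.69]]
  ],
  "jaw": 0.7
}}

```text
time: 46.7
position: [0.5784, -0.0486, 0.3165]
ee_rot: [-0.001, 0.034, 0.999, 0.0]
contact_force: [0.5, -0.1, -0.2]
opening: 0.0596
grip_force: 0.0
```

Run:
```python
from h import *
b=snap('wrist','w15.png'); print(b['s']['position'],b['s']['ee_rot'],b['s']['q'])
c=snap('top','t15.png')
```

```text
[ 0.57840695 -0.04863551  0.31649924] [-6.41122966e-04  3.39650030e-02  9.99422806e-01  1.51235930e-04] [-2.19750938e-01  7.95865084e-02  1.56013898e+00  6.05585145e-05
  1.50318322e+00 -1.72260831e+00]
```

View pics/w15.png

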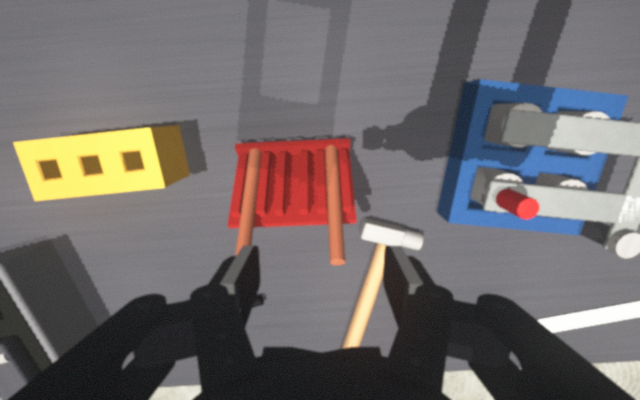

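Rest seen from the wrist: bar feet at about (255,148) and (330,147), heads at (241,248) (behind a finger) and (337,262). I'll get the bar axes from the top and wrist masks.

```bash
cat > rods.py <<'E'
from h import *
def rods(c,box):
    f=c['frame']; H,S,V=cv2.split(cv2.cvtColor(f,cv2.COLOR_RGB2HSV)); x0,x1,y0,y1=box
    m=((H>=5)&(H<18)&(S>80)&(S<215)&(V>70)).astype(np.uint8); k=np.zeros_like(m); k[y0:y1,x0:x1]=m[y0:y1,x0:x1]
    n,l,st,ce=cv2.connectedComponentsWithStats(k); out=[]
    for i in range(1,n):
        if st[i][4]>120 and st[i][3]>25:
            p=np.argwhere(l==i)[:,::-1].astype(np.float32); vx,vy,a,b=cv2.fitLine(p,cv2.DIST_HUBER,0,.01,.01).ravel()
            t=(p-[a,b])@[vx,vy]; out.append((np.array([a+vx*t.min(),b+vy*t.min()]),np.array([a+vx*t.max(),b+vy*t.max()]),st[i][4]))
    return out
if __name__=='__main__':
    for n,box in (('top',(330,410,145,225)),('wrist',(225,360,138,275))):
        c=snap(n)
        for e in rods(c,box):
            if n=='top': head,foot=sorted(e[:2],key=lambda q:q[1])
            else: foot,head=sorted(e[:2],key=lambda q:q[1])
            h=on(c,*head,.1395); g=on(c,*foot,.03)
            print(n,np.round(head),np.round(foot),e[2],'head+6mm',np.round(h,4),'foot~',np.round(g,4),'len',np.round(np.hypot(*(h-g)[:2]),4),'yaw',np.arctan2(h[1]-g[1],h[0]-g[0]))
E
python3 rods.py
```

```text
wrist [338. 264.] [331. 145.] 1646 head+6mm [ 0.6624 -0.0369  0.1395] foot~ [ 0.5491 -0.0343  0.03  ] len 0.1134 yaw -0.023003616025433604
wrist [242. 255.] [256. 148.] 1354 head+6mm [ 0.6445 -0.1364  0.1395] foot~ [ 0.5463 -0.1312  0.03  ] len 0.0984 yaw -0.0529997462119213
```

Run:
```python
from rods import *
c=snap('top')
for fn in ('top0.png','t12x'):
    if fn!='top0.png': break
    c['frame']=cv2.imread('pics/'+fn)[:,:,::-1].copy()
    for e in rods(c,(330,410,145,225)):
        head,foot=sorted(e[:2],key=lambda q:q[1]); h=on(c,*head,.1395); g=on(c,*foot,.03)
        print(np.round(head,1),np.round(foot,1),e[2],np.round(h,4),np.round(g,4),np.hypot(*(h-g)[:2]),np.arctan2(h[1]-g[1],h[0]-g[0]))
    f=c['frame'].astype(int); m=((f[...,0]>2*f[...,1])&(f[...,0]>2*f[...,2])&(f[...,0]>50)).astype(np.uint8); m[:,:325]=0;m[:,412:]=0;m[:160]=0;m[225:]=0
    p=cv2.findNonZero(m); r=cv2.minAreaRect(p); b=cv2.boxPoints(r); print('ramp',r,[np.round(on(c,*q,.03),3) for q in b])
```

```text
[349.8 155. ] [344.8 207.1] 337 [ 0.6632 -0.0379  0.1395] [ 0.5491 -0.0341  0.03  ] 0.1141703797530083 -0.03370336329055394
[393.4 156.9] [383.4 208.9] 337 [ 0.6596 -0.1394  0.1395] [ 0.5451 -0.1327  0.03  ] 0.11469587524964575 -0.05829768865981504
ramp ((367.1141662597656, 185.84732055664062), (63.12543487548828, 51.16252517700195), 1.7899105548858643) [array([ 0.54 , -0.009,  0.03 ]), array([ 0.672, -0.012,  0.03 ]), array([ 0.668, -0.175,  0.03 ]), array([ 0.536, -0.17 ,  0.03 ])]
```

Run:
```python
from plan import *
c=snap('wrist'); f=c['frame']; H,S,V=cv2.split(cv2.cvtColor(f,cv2.COLOR_RGB2HSV))
y=((H>20)&(H<35)&(S>140)&(V>60)).astype(np.uint8); y[:,220:]=0
t=((y>0)&(V>np.percentile(V[y>0],60)*.85)).astype(np.uint8)
cs,h=cv2.findContours(t,cv2.RETR_CCOMP,cv2.CHAIN_APPROX_NONE)
for k in range(len(cs)):
    if h[0][k][3]>=0 and cv2.contourArea(cs[k])>80:
        m=cv2.minAreaRect(cs[k]); P=np.array([on(c,*p[0],.075)[:2] for p in cs[k]],np.float32); r=cv2.minAreaRect(P*1000); print('hole',np.round(m[0]),np.round(r[0],1),np.round(r[1],1))
o=max(range(len(cs)),key=lambda k:cv2.contourArea(cs[k])); P=np.array([on(c,*p[0],.075)[:2] for p in cs[o]],np.float32); print(cv2.minAreaRect(P*1000))
r=T(1.533); plan(*cur(),[((.6387,-.1380,.20),r),((.6387,-.1380,.127),r)])
```

```text
hole [ 50. 169.] [ 549.7 -364.9] [25.1 25.2]
hole [ 92. 165.] [ 548.  -315.5] [24.8 25.5]
hole [133. 160.] [ 546.2 -265.9] [24.6 25.5]
((558.02587890625, -370.6454162597656), (47.522003173828125, 41.79984664916992), 2.8681061267852783)
[-0.331, -0.421, 0.587] [0.0, 0.0, -0.032] rows>=1.6
[-0.324, -0.427, 0.586] [0.0, 0.0, -0.032] rows>=1.6
  -> [ 0.6387 -0.138   0.2   ]
[-0.0, 0.0, 0.73] [0.0, 0.0, -0.0] rows>=1.5
  -> [ 0.6387 -0.138   0.127 ]
```

Request:
{"op": "jog_arm", "data": {
  "targets": [
    [[-0.33,-0.42,0.58],[0,0,-0.03]],
    [[-0.33,-0.42,0.58],[0,0,-0.03]],
    [[-0.33,-0.42,0.58],[0,0,-0.03]],
    [[-0.33,-0.42,0.58],[0,0,-0.03]]
  ],
  "jaw": 0.5
}}

```text
time: 47.4
position: [0.6082, -0.0937, 0.2589]
ee_rot: [-0.001, 0.028, 1.0, 0.0]
contact_force: [0.5, -0.2, 0.6]
opening: 0.0431
grip_force: 0.0
```

Request:
{"op": "jog_arm", "data": {
  "targets": [
    [[-0.325,-0.425,0.58],[0,0,-0.03]],
    [[-0.325,-0.425,0.58],[0,0,-0.03]],
    [[-0.325,-0.425,0.58],[0,0,-0.03]],
    [[-0.325,-0.425,0.58],[0,0,-0.03]],
    [[-0.325,-0.425,0.58],[0,0,-0.03]],
    [[-0.325,-0.425,0.58],[0,0,-0.03]]
  ]
}}

```text
time: 48.0
position: [0.6394, -0.1372, 0.2038]
ee_rot: [0.002, 0.02, 1.0, -0.0]
contact_force: [0.2, 0.3, -0.8]
opening: 0.0426
grip_force: 0.0
```

Run:
```python
from plan import *
c=snap('wrist','w16.png'); f=c['frame']
print(cur()[0],proj(c,(.6535,-.1388,.1446)),proj(c,(.6387,-.1382,.127)))
r=T(1.533); plan(*cur(),[((.6387,-.1380,.127),r)])
```

```text
[ 0.63922546 -0.13726595  0.20342864] [318.91664898 253.14949093] [319.0599924  221.55521526]
[0.007, -0.007, 0.764] [-0.001, 0.006, -0.003] rows>=1.5
  -> [ 0.6387 -0.138   0.127 ]
```

View pics/w16.png

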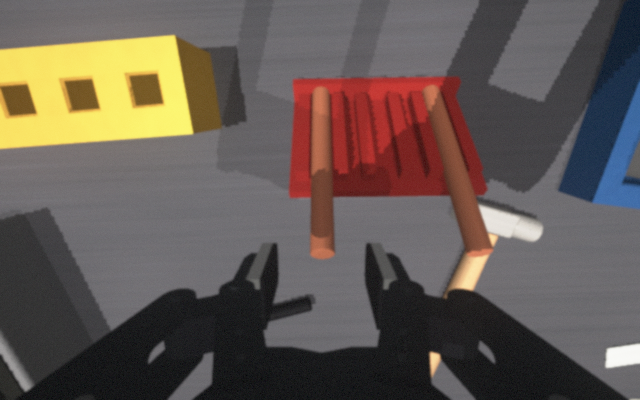

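Right bar head at (322,253) against a predicted (319,253). Descending, gripping and lifting.

Request:
{"op": "jog_arm", "data": {
  "targets": [
    [[0.005,0.005,0.35],[0,0,0]],
    [[0.005,0.005,0.65],[0,0,0]],
    [[0.005,0.005,0.76],[0,0,0]],
    [[0.005,0.005,0.76],[0,0,0]],
    [[0.005,0.005,0.76],[0,0,0]]
  ]
}}

```text
time: 48.55
position: [0.639, -0.1375, 0.1269]
ee_rot: [0.001, 0.02, 1.0, -0.0]
contact_force: [-0.7, 0.3, -0.2]
opening: 0.0427
grip_force: 0.0
```

Request:
{"op": "jog_arm", "data": {
  "targets": [
    [[0,0,0],[0,0,0]],
    [[0,0,0],[0,0,0]],
    [[0,0,0],[0,0,0]],
    [[0,0,0],[0,0,0]],
    [[0,0,0],[0,0,0]],
    [[0,0,0],[0,0,0]]
  ],
  "jaw": 0
}}

```text
time: 49.15
position: [0.6394, -0.1378, 0.1275]
ee_rot: [0.002, 0.02, 1.0, -0.001]
contact_force: [-0.3, -0.2, 5.5]
opening: 0.0141
grip_force: 58.6
```

Request:
{"op": "jog_arm", "data": {
  "targets": [
    [[0,0,-0.2],[0,0,0]],
    [[0,0,-0.4],[0,0,0]],
    [[0,0,-0.7],[0,0,0]],
    [[0,0,-1],[0,0,0]],
    [[0,0,-1],[0,0,0]],
    [[0,0,-1],[0,0,0]]
  ]
}}

```text
time: 49.75
position: [0.6382, -0.1375, 0.2254]
ee_rot: [0.0, 0.02, 1.0, -0.0]
contact_force: [0.0, 0.4, -2.8]
opening: 0.0144
grip_force: 58.9
```

Run:
```python
from plan import *
r=T(1.533)
c=snap('wrist','w17.png')
P,rr=cur(); print(P)
# pose over far hole, rod vertical, tilt -0.698, tool y along phi
plan(P,rr,[((.60,-.20,.25),T(1.57,-.349)),((.5493,-.366,.25),T(1.60,-.698))])
```

```text
[ 0.63738873 -0.1371954   0.22380003]
[0.349, -0.642, -0.262] [-0.013, -0.702, -0.079] rows>=2.4
  -> [ 0.6  -0.2   0.25]
[0.238, -0.83, -0.087] [-0.015, -0.349, -0.026] rows>=1.7
[0.229, -0.827, -0.133] [-0.015, -0.349, -0.026] rows>=1.7
  -> [ 0.5493 -0.366   0.25  ]
```

Request:
{"op": "jog_arm", "data": {
  "targets": [
    [[0.17,-0.32,-0.13],[0,-0.3,-0.03]],
    [[0.35,-0.64,-0.26],[-0.01,-0.6,-0.08]],
    [[0.35,-0.64,-0.26],[-0.01,-0.7,-0.08]],
    [[0.35,-0.64,-0.26],[-0.01,-0.7,-0.08]],
    [[0.35,-0.64,-0.26],[-0.01,-0.7,-0.08]]
  ]
}}

```text
time: 50.3
position: [0.5996, -0.1995, 0.2495]
ee_rot: [0.172, 0.0, 0.985, -0.0]
contact_force: [0.8, 0.7, -2.3]
opening: 0.0142
grip_force: 59.0
```

Request:
{"op": "jog_arm", "data": {
  "targets": [
    [[0.12,-0.42,-0.04],[-0.01,-0.17,-0.01]],
    [[0.24,-0.83,-0.09],[-0.015,-0.35,-0.025]],
    [[0.24,-0.83,-0.09],[-0.015,-0.35,-0.025]],
    [[0.24,-0.83,-0.09],[-0.015,-0.35,-0.025]]
  ]
}}

```text
time: 50.7
position: [0.5746, -0.2835, 0.2504]
ee_rot: [0.258, -0.006, 0.966, 0.002]
contact_force: [-0.3, -0.1, -2.0]
opening: 0.0142
grip_force: 59.4
```

Request:
{"op": "jog_arm", "data": {
  "targets": [
    [[0.12,-0.42,-0.07],[-0.01,-0.17,-0.01]],
    [[0.23,-0.83,-0.13],[-0.015,-0.35,-0.025]],
    [[0.23,-0.83,-0.13],[-0.015,-0.35,-0.025]],
    [[0.23,-0.83,-0.13],[-0.015,-0.35,-0.025]],
    [[0.23,-0.83,-0.13],[-0.015,-0.35,-0.025]],
    [[0.23,-0.83,-0.13],[-0.015,-0.35,-0.025]],
    [[0.23,-0.83,-0.13],[-0.015,-0.35,-0.025]]
  ]
}}

```text
time: 51.4
position: [0.5754, -0.3433, 0.2739]
ee_rot: [0.314, 0.014, 0.949, -0.004]
contact_force: [-0.2, -0.2, -2.2]
opening: 0.0143
grip_force: 59.6
```

Run:
```python
from plan import *
P,rr=cur(); print(P,rr.as_matrix().round(3).tolist(),read_state()['q'].round(2))
a=snap('scene'); b=snap('wrist')
im=np.vstack([cv2.resize(a['frame'][110:270,170:410],(640,427)),b['frame']])[:,:,::-1]
cv2.imwrite('pics/v18.png',cv2.resize(im,None,fx=.72,fy=.72))
plan(P,rr,[((.5493,-.366,.20),T(1.60,-.698))])
```

```text
[ 0.57541783 -0.34327468  0.2738971 ] [[-0.803, 0.028, 0.596], [0.023, 1.0, -0.016], [-0.596, 0.001, -0.803]] [-0.87 -0.01  1.85  0.59  0.93 -2.68]
[0.645, -0.235, 0.442] [-0.07, -0.119, -0.091] rows>=1.6
  -> [ 0.5493 -0.366   0.2   ]
```

View pics/v18.png

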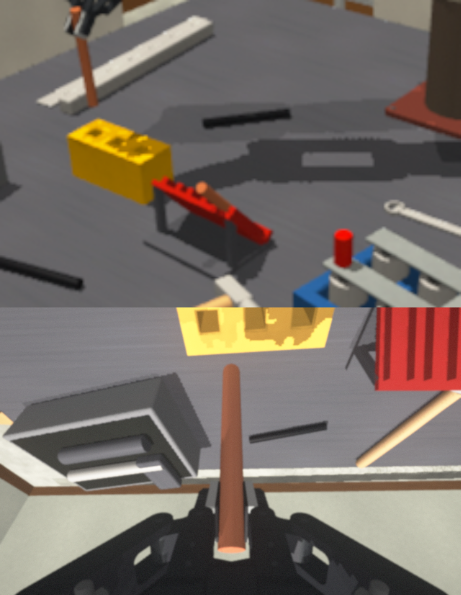

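Joint 6 hit its range limit. Turning the tool about the vertical, so the tilt lies in the arm's plane, fixes it and keeps the bar upright.

Run:
```python
from plan import *
P,rr=cur()
plan(P,rr,[((.5493,-.366,.26),T(1.02,-.698))])
```

```text
[0.288, -0.229, -0.037] [0.647, -0.116, 0.818] rows>=3.5
  -> [ 0.5493 -0.366   0.26  ]
```

Request:
{"op": "jog_arm", "data": {
  "targets": [
    [[0.1,-0.08,0],[0.2,-0.04,0.27]],
    [[0.19,-0.15,-0.02],[0.43,-0.08,0.54]],
    [[0.29,-0.23,-0.04],[0.65,-0.115,0.82]],
    [[0.29,-0.23,-0.04],[0.65,-0.115,0.82]],
    [[0.29,-0.23,-0.04],[0.65,-0.115,0.82]],
    [[0.29,-0.23,-0.04],[0.65,-0.115,0.82]],
    [[0.29,-0.23,-0.04],[0.65,-0.115,0.82]]
  ]
}}

```text
time: 52.2
position: [0.5489, -0.367, 0.2608]
ee_rot: [0.329, 0.256, 0.904, -0.094]
contact_force: [0.2, 0.1, -2.9]
opening: 0.0143
grip_force: 59.6
```

Run:
```python
from plan import *
P,rr=cur(); print(P,read_state()['q'].round(2), (T(1.02,-.698).inv()*rr).as_rotvec())
plan(P,rr,[((.5493,-.366,.235),T(1.02,-.698))])
```

```text
[ 0.5489458  -0.36702647  0.26077057] [-0.78 -0.13  2.01  0.26  0.59 -1.96] [ 0.00136609 -0.00043972  0.00019371]
[0.168, 0.011, 0.196] [-0.003, 0.001, -0.0] rows>=0.5
  -> [ 0.5493 -0.366   0.235 ]
```

```bash
cat > chk.py <<'E'
from plan import *
def run(name):
    b=snap('wrist',name+'w.png'); P,rr=cur(); L=.137
    H,S,V=cv2.split(cv2.cvtColor(b['frame'],cv2.COLOR_RGB2HSV)); m=((H>=3)&(H<18)&(S>80)&(S<215)&(V>50)).astype(np.uint8)
    f=proj(b,P-[0,0,L]); t=proj(b,P+[0,0,.023]); print('pred foot',f,'head',t)
    k=np.zeros_like(m); k[max(0,int(f[1])-30):int(t[1])+30,int(min(f[0],t[0]))-30:int(max(f[0],t[0]))+30]=1
    n,l,st,ce=cv2.connectedComponentsWithStats(m*k); i=1+np.argmax(st[1:,4]); p=np.argwhere(l==i)[:,::-1].astype(np.float32)
    for v in np.linspace(p[:,1].min()+2,p[:,1].max()-2,6).astype(int):
        q=p[p[:,1]==v][:,0]; print(v,q.min(),q.max(),(q.min()+q.max())/2,end=' | ')
    print('ext',p[:,1].min(),p[:,1].max())
    a=snap('scene',name+'s.png'); print('scene pred foot',proj(a,P-[0,0,L]),'head',proj(a,P+[0,0,.023]))
    f=a['frame']; H,S,V=cv2.split(cv2.cvtColor(f,cv2.COLOR_RGB2HSV)); m=((H>=3)&(H<18)&(S>80)&(S<220)&(V>40)).astype(np.uint8)
    f=proj(a,P-[0,0,L]); k=np.zeros_like(m); k[int(f[1])-60:int(f[1])+25,int(f[0])-25:int(f[0])+25]=1
    n,l,st,ce=cv2.connectedComponentsWithStats(m*k); i=1+np.argmax(st[1:,4]); p=np.argwhere(l==i)[:,::-1]
    for v in np.linspace(p[:,1].min(),p[:,1].max(),7).astype(int):
        q=p[p[:,1]==v][:,0]; print(v,(q.min()+q.max())/2,end=' | ')
    print()
if __name__=='__main__': run('c1')
E
python3 chk.py
```

```text
pred foot [321.87766513  87.40775591] head [322.46118173 336.8681952 ]
81 314.0 328.0 321.0 | 132 308.0 334.0 321.0 | 183 306.0 335.0 320.5 | 235 305.0 336.0 320.5 | 286 304.0 338.0 321.0 | 338 304.0 338.0 321.0 | ext 79.0 340.0
scene pred foot [218.5396373  163.46069828] head [212.09087784 113.70358304]
129 214.5 | 135 214.0 | 141 215.0 | 147 215.0 | 153 216.0 | 159 217.0 | 165 217.0 |
```

Request:
{"op": "jog_arm", "data": {
  "targets": [
    [[0.1,0.01,0.12],[0,0,0]],
    [[0.2,0.01,0.24],[0,0,0]],
    [[0.3,0.01,0.355],[0,0,0]],
    [[0.37,0.01,0.44],[0,0,0]],
    [[0.425,0.01,0.505],[0,0,0]],
    [[0.425,0.01,0.505],[0,0,0]],
    [[0.425,0.01,0.505],[0,0,0]]
  ]
}}

```text
time: 53.0
position: [0.5494, -0.3662, 0.1947]
ee_rot: [0.329, 0.257, 0.904, -0.094]
contact_force: [0.2, -0.2, -2.2]
opening: 0.0141
grip_force: 59.6
```

Request:
{"op": "jog_arm", "data": {
  "targets": [
    [[0.08,0,0.1],[0,0,0]],
    [[0.16,0,0.19],[0,0,0]],
    [[0.22,0,0.265],[0,0,0]],
    [[0.22,0,0.265],[0,0,0]],
    [[0.22,0,0.265],[0,0,0]]
  ]
}}

```text
time: 53.5
position: [0.5491, -0.3658, 0.159]
ee_rot: [0.328, 0.257, 0.904, -0.093]
contact_force: [0.2, 0.5, -2.1]
opening: 0.0144
grip_force: 59.6
```

Request:
{"op": "jog_arm", "data": {
  "targets": [
    [[0.025,0,0.03],[0,0,0]],
    [[0.025,0,0.03],[0,0,0]],
    [[0.025,0,0.03],[0,0,0]]
  ]
}}

```text
time: 53.8
position: [0.5494, -0.3661, 0.1562]
ee_rot: [0.329, 0.257, 0.904, -0.094]
contact_force: [-0.2, -0.1, -3.3]
opening: 0.0139
grip_force: 59.6
```

Request:
{"op": "jog_arm", "data": {
  "targets": [
    [[0,0,0],[0,0,0]],
    [[0,0,0],[0,0,0]],
    [[0,0,0],[0,0,0]],
    [[0,0,0],[0,0,0]]
  ],
  "jaw": 0.45
}}

```text
time: 54.2
position: [0.5496, -0.3663, 0.1566]
ee_rot: [0.329, 0.257, 0.904, -0.094]
contact_force: [0.7, -1.0, 0.5]
opening: 0.0381
grip_force: 0.0
```

Request:
{"op": "jog_arm", "data": {
  "targets": [
    [[0,0,-0.3],[0,0,0]],
    [[0,0,-0.6],[0,0,0]],
    [[0,0,-1],[0,0,0]],
    [[0,0,-1],[0,0,0]],
    [[0,0,-1],[0,0,0]]
  ]
}}

```text
time: 54.7
position: [0.495, -0.3326, 0.2346]
ee_rot: [0.33, 0.256, 0.903, -0.095]
contact_force: [-1.0, -0.8, -0.3]
opening: 0.0384
grip_force: 0.0
```

Run:
```python
from plan import *
a=snap('scene'); b=snap('wrist')
im=np.vstack([cv2.resize(a['frame'][110:270,170:410],(640,427)),b['frame']])[:,:,::-1]
cv2.imwrite('pics/v19.png',cv2.resize(im,None,fx=.72,fy=.72))
P,rr=cur(); print(P); print('pred head',proj(b,(.5493,-.366,.175)),proj(a,(.5493,-.366,.175)))
plan(P,rr,[((.50,-.20,.25),T(1.27,-.349)),((.6422,-.0367,.20),T(1.533))])
```

```text
[ 0.49455984 -0.3320288   0.2316473 ]
pred head [322.25216245 233.9516448 ] [216.71454711 148.27342154]
[0.189, 0.576, -0.278] [-0.127, 0.346, -0.22] rows>=1.4
[0.166, 0.611, -0.21] [-0.127, 0.346, -0.22] rows>=1.4
  -> [ 0.5  -0.2   0.25]
[-0.325, 0.991, 0.384] [-0.046, 0.347, -0.26] rows>=2.2
[-0.513, 0.927, 0.333] [-0.046, 0.347, -0.26] rows>=2.2
  -> [ 0.6422 -0.0367  0.2   ]
```

View pics/v19.png

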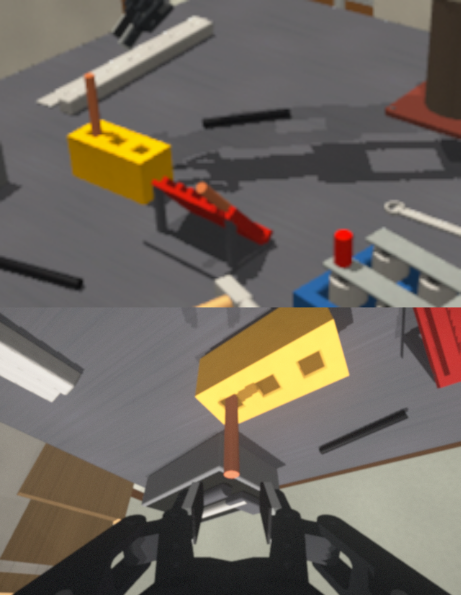

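The first bar stands in the far hole: its head is at (322,230), close to the predicted (322,234). Going for the left bar.

Request:
{"op": "jog_arm", "data": {
  "targets": [
    [[0.19,0.575,-0.28],[-0.125,0.345,-0.22]],
    [[0.19,0.575,-0.28],[-0.125,0.345,-0.22]],
    [[0.19,0.575,-0.28],[-0.125,0.345,-0.22]],
    [[0.19,0.575,-0.28],[-0.125,0.345,-0.22]]
  ]
}}

```text
time: 55.2
position: [0.4974, -0.266, 0.2401]
ee_rot: [0.252, 0.203, 0.944, -0.061]
contact_force: [-0.5, -1.0, -0.0]
opening: 0.0384
grip_force: 0.0
```

Request:
{"op": "jog_arm", "data": {
  "targets": [
    [[0.165,0.61,-0.21],[-0.125,0.345,-0.22]],
    [[0.165,0.61,-0.21],[-0.125,0.345,-0.22]],
    [[0.165,0.61,-0.21],[-0.125,0.345,-0.22]],
    [[0.165,0.61,-0.21],[-0.125,0.345,-0.22]]
  ],
  "jaw": 0.5
}}

```text
time: 55.6
position: [0.4997, -0.2007, 0.2493]
ee_rot: [0.172, 0.148, 0.973, -0.028]
contact_force: [-0.2, -0.3, 0.9]
opening: 0.0425
grip_force: 0.0
```

Request:
{"op": "jog_arm", "data": {
  "targets": [
    [[-0.325,0.99,0.1],[-0.045,0.345,-0.26]],
    [[-0.325,0.99,0.1],[-0.045,0.345,-0.26]],
    [[-0.325,0.99,0.1],[-0.045,0.345,-0.26]],
    [[-0.325,0.99,0.1],[-0.045,0.345,-0.26]],
    [[-0.325,0.99,0.1],[-0.045,0.345,-0.26]]
  ]
}}

```text
time: 56.1
position: [0.5608, -0.1168, 0.2511]
ee_rot: [0.087, 0.085, 0.992, -0.015]
contact_force: [-1.2, -0.5, -0.4]
opening: 0.0425
grip_force: 0.0
```

Run:
```python
from plan import *
P,rr=cur(); print(P)
plan(P,rr,[((.6422,-.0367,.21),T(1.533))])
```

```text
[ 0.56076392 -0.11679581  0.25113947]
[-0.586, 0.935, 0.508] [-0.054, 0.349, -0.265] rows>=2.4
  -> [ 0.6423 -0.0367  0.21  ]
```

Request:
{"op": "jog_arm", "data": {
  "targets": [
    [[-0.585,0.935,0.3],[-0.055,0.35,-0.265]],
    [[-0.585,0.935,0.5],[-0.055,0.35,-0.265]],
    [[-0.585,0.935,0.5],[-0.055,0.35,-0.265]],
    [[-0.585,0.935,0.5],[-0.055,0.35,-0.265]],
    [[-0.585,0.935,0.5],[-0.055,0.35,-0.265]],
    [[-0.585,0.935,0.5],[-0.055,0.35,-0.265]],
    [[-0.585,0.935,0.5],[-0.055,0.35,-0.265]]
  ]
}}

```text
time: 56.8
position: [0.6427, -0.037, 0.2137]
ee_rot: [0.002, 0.019, 1.0, 0.0]
contact_force: [-0.8, -0.4, 0.1]
opening: 0.0426
grip_force: 0.0
```

Run:
```python
from plan import *
from rods import rods
P,rr=cur(); print(P,(T(1.533).inv()*rr).as_rotvec().round(3))
c=snap('wrist','w20.png'); print('pred head',proj(c,(.657,-.0373,.1446)),[np.round(e,0) for e in map(lambda e:(e[0],e[1]),rods(c,(250,380,60,300)))])
plan(P,rr,[((.6422,-.0367,.127),T(1.533))])
```

```text
[ 0.64271094 -0.03702143  0.21369747] [-0.    -0.003  0.   ]
pred head [320.85413807 246.79866153] [array([[320.,  86.],
       [321., 251.]], dtype=float32), array([[355., 300.],
       [366., 273.]], dtype=float32)]
[0.008, 0.003, 0.867] [0.0, 0.006, -0.001] rows>=1.7
  -> [ 0.6422 -0.0367  0.127 ]
```

Request:
{"op": "jog_arm", "data": {
  "targets": [
    [[0.005,0,0.4],[0,0,0]],
    [[0.005,0,0.75],[0,0,0]],
    [[0.005,0,0.86],[0,0,0]],
    [[0.005,0,0.86],[0,0,0]],
    [[0.005,0,0.86],[0,0,0]]
  ]
}}

```text
time: 57.35
position: [0.6435, -0.0358, 0.128]
ee_rot: [0.002, 0.018, 1.0, 0.0]
contact_force: [0.8, 0.1, 0.3]
opening: 0.043
grip_force: 0.0
```

Request:
{"op": "jog_arm", "data": {
  "targets": [
    [[0,0,0],[0,0,0]],
    [[0,0,0],[0,0,0]],
    [[0,0,0],[0,0,0]],
    [[0,0,0],[0,0,0]],
    [[0,0,0],[0,0,0]],
    [[0,0,0],[0,0,0]]
  ],
  "jaw": 0
}}

```text
time: 57.95
position: [0.6441, -0.0359, 0.1286]
ee_rot: [0.002, 0.018, 1.0, -0.0]
contact_force: [-0.2, -0.7, 6.7]
opening: 0.0142
grip_force: 58.4
```

Request:
{"op": "jog_arm", "data": {
  "targets": [
    [[0,0,-0.2],[0,0,0]],
    [[0,0,-0.4],[0,0,0]],
    [[0,0,-0.7],[0,0,0]],
    [[0,0,-1],[0,0,0]],
    [[0,0,-1],[0,0,0]],
    [[0,0,-1],[0,0,0]]
  ]
}}

```text
time: 58.55
position: [0.6427, -0.0354, 0.2264]
ee_rot: [0.001, 0.018, 1.0, 0.0]
contact_force: [-0.8, 0.1, -2.5]
opening: 0.0143
grip_force: 58.7
```

Run:
```python
from plan import *
P,rr=cur(); print(P)
plan(P,rr,[((.59,-.15,.26),T(1.33,-.349)),((.5458,-.2665,.26),T(1.12,-.698))])
```

```text
[ 0.64266859 -0.03541047  0.22635746]
[0.242, -0.582, -0.169] [0.037, -0.346, 0.202] rows>=1.3
[0.151, -0.605, -0.192] [0.036, -0.346, 0.203] rows>=1.3
  -> [ 0.59 -0.15  0.26]
[0.071, -0.619, -0.026] [0.106, -0.348, 0.183] rows>=1.4
[0.012, -0.623, -0.0] [0.105, -0.347, 0.183] rows>=1.4
  -> [ 0.5458 -0.2665  0.26  ]
```

Request:
{"op": "jog_arm", "data": {
  "targets": [
    [[0.12,-0.29,-0.1],[0.02,-0.17,0.1]],
    [[0.24,-0.58,-0.17],[0.035,-0.345,0.2]],
    [[0.24,-0.58,-0.17],[0.035,-0.345,0.2]],
    [[0.24,-0.58,-0.17],[0.035,-0.345,0.2]]
  ]
}}

```text
time: 58.95
position: [0.6147, -0.0927, 0.2409]
ee_rot: [0.084, 0.069, 0.994, -0.009]
contact_force: [-0.0, 0.9, -2.0]
opening: 0.0145
grip_force: 59.1
```

Request:
{"op": "jog_arm", "data": {
  "targets": [
    [[0.15,-0.605,-0.19],[0.035,-0.345,0.2]],
    [[0.15,-0.605,-0.19],[0.035,-0.345,0.2]],
    [[0.15,-0.605,-0.19],[0.035,-0.345,0.2]],
    [[0.15,-0.605,-0.19],[0.035,-0.345,0.2]]
  ]
}}

```text
time: 59.35
position: [0.5905, -0.1493, 0.2591]
ee_rot: [0.17, 0.117, 0.978, -0.02]
contact_force: [-0.1, 1.0, -2.2]
opening: 0.0145
grip_force: 59.5
```

Request:
{"op": "jog_arm", "data": {
  "targets": [
    [[0.07,-0.62,-0.03],[0.105,-0.345,0.185]],
    [[0.07,-0.62,-0.03],[0.105,-0.345,0.185]],
    [[0.07,-0.62,-0.03],[0.105,-0.345,0.185]],
    [[0.07,-0.62,-0.03],[0.105,-0.345,0.185]]
  ]
}}

```text
time: 59.75
position: [0.569, -0.2075, 0.2602]
ee_rot: [0.252, 0.164, 0.953, -0.047]
contact_force: [1.4, 1.2, -1.9]
opening: 0.0145
grip_force: 59.9
```

Request:
{"op": "jog_arm", "data": {
  "targets": [
    [[0.01,-0.31,0],[0.05,-0.17,0.09]],
    [[0.01,-0.62,0],[0.105,-0.345,0.185]],
    [[0.01,-0.62,0],[0.105,-0.345,0.185]],
    [[0.01,-0.62,0],[0.105,-0.345,0.185]],
    [[0.01,-0.62,0],[0.105,-0.345,0.185]],
    [[0.01,-0.62,0],[0.105,-0.345,0.185]],
    [[0.01,-0.62,0],[0.105,-0.345,0.185]]
  ]
}}

```text
time: 60.45
position: [0.5473, -0.2659, 0.2606]
ee_rot: [0.331, 0.209, 0.917, -0.075]
contact_force: [0.5, 0.1, -3.3]
opening: 0.0146
grip_force: 60.0
```

Run:
```python
from plan import *
import chk
P,rr=cur(); print(P,read_state()['q'].round(2),(T(1.12,-.698).inv()*rr).as_rotvec().round(3))
plan(P,rr,[((.5458,-.2665,.195),T(1.12,-.698))])
chk.run('c2')
```

```text
[ 0.54733419 -0.26590253  0.26060278] [-0.65 -0.27  2.13  0.23  0.61 -1.91] [-0.003  0.005 -0.001]
[0.428, -0.013, 0.497] [0.006, -0.01, 0.002] rows>=1.3
  -> [ 0.5458 -0.2665  0.195 ]
pred foot [321.22223813  88.11751408] head [322.33067153 336.52087746]
77 314.0 326.0 320.0 | 128 308.0 332.0 320.0 | 179 307.0 334.0 320.5 | 230 305.0 336.0 320.5 | 281 304.0 338.0 321.0 | 333 306.0 336.0 321.0 | ext 75.0 335.0
scene pred foot [242.505081   172.50775995] head [237.27271467 121.39719504]
137 240.0 | 143 239.0 | 149 239.5 | 155 240.0 | 161 241.0 | 167 241.5 | 174 242.0 |
```

Request:
{"op": "jog_arm", "data": {
  "targets": [
    [[0.1,-0.01,0.12],[0,-0.01,0]],
    [[0.2,-0.01,0.24],[0,-0.01,0]],
    [[0.3,-0.01,0.35],[0,-0.01,0]],
    [[0.37,-0.01,0.43],[0,-0.01,0]],
    [[0.425,-0.01,0.497],[0,-0.01,0]],
    [[0.425,-0.01,0.497],[0,-0.01,0]],
    [[0.425,-0.01,0.497],[0,-0.01,0]]
  ]
}}

```text
time: 61.25
position: [0.5455, -0.267, 0.195]
ee_rot: [0.334, 0.21, 0.916, -0.076]
contact_force: [-0.1, 0.2, -1.9]
opening: 0.0143
grip_force: 59.8
```

Run:
```python
from plan import *
P,rr=cur(); print(P,read_state()['contact_force'])
plan(P,rr,[((.5458,-.2665,.157),T(1.12,-.698))])
```

```text
[ 0.54550675 -0.26700325  0.19504128] [-0.11172395  0.15939553 -1.9154349 ]
[0.244, 0.005, 0.292] [0.004, 0.001, -0.0] rows>=0.8
  -> [ 0.5458 -0.2665  0.157 ]
```

Request:
{"op": "jog_arm", "data": {
  "targets": [
    [[0.08,0,0.1],[0,0,0]],
    [[0.16,0,0.19],[0,0,0]],
    [[0.22,0,0.26],[0,0,0]],
    [[0.245,0.005,0.29],[0,0,0]],
    [[0.245,0.005,0.29],[0,0,0]],
    [[0.245,0.005,0.29],[0,0,0]]
  ]
}}

```text
time: 61.85
position: [0.5454, -0.2663, 0.1566]
ee_rot: [0.333, 0.21, 0.916, -0.075]
contact_force: [-0.1, -0.2, -1.6]
opening: 0.0143
grip_force: 59.7
```

Request:
{"op": "jog_arm", "data": {
  "targets": [
    [[0,0,0],[0,0,0]],
    [[0,0,0],[0,0,0]],
    [[0,0,0],[0,0,0]],
    [[0,0,0],[0,0,0]]
  ],
  "jaw": 0.45
}}

```text
time: 62.25
position: [0.5457, -0.2666, 0.1575]
ee_rot: [0.334, 0.21, 0.916, -0.076]
contact_force: [0.8, 0.0, 0.5]
opening: 0.0382
grip_force: 0.0
```

Request:
{"op": "jog_arm", "data": {
  "targets": [
    [[0,0,-0.3],[0,0,0]],
    [[0,0,-0.6],[0,0,0]],
    [[0,0,-1],[0,0,0]],
    [[0,0,-1],[0,0,0]],
    [[0,0,-1],[0,0,0]]
  ]
}}

```text
time: 62.75
position: [0.4879, -0.2389, 0.2355]
ee_rot: [0.335, 0.21, 0.915, -0.077]
contact_force: [-0.2, -0.5, 0.0]
opening: 0.0384
grip_force: 0.0
```

Request:
{"op": "jog_arm", "data": {
  "targets": [
    [[0,0,-0.5],[0,0,0]],
    [[0,0,-0.9],[0,0,0]],
    [[0,0,-0.9],[0,0,0]],
    [[0,0,-0.9],[0,0,0]],
    [[0,0,-0.9],[0,0,0]],
    [[0,0,-0.9],[0,0,0]]
  ]
}}

```text
time: 63.35
position: [0.4352, -0.2131, 0.2996]
ee_rot: [0.332, 0.21, 0.917, -0.074]
contact_force: [0.1, -0.9, 0.4]
opening: 0.0384
grip_force: 0.0
```

Run:
```python
from plan import *
a=snap('scene'); t=snap('top')
print(cur()[0],[proj(a,(x,y,z)).round(1).tolist() for x,y in ((.5493,-.366),(.5458,-.2665)) for z in (.175,.075)])
im=np.vstack([cv2.resize(a['frame'][110:310,170:470],(720,480)),cv2.resize(t['frame'][100:300,160:520],(720,400))])[:,:,::-1]
cv2.imwrite('pics/v21.png',cv2.resize(im,None,fx=.68,fy=.68))
```

```text
[ 0.43523367 -0.21314503  0.30020365] [[216.7, 148.3], [220.5, 177.7], [241.1, 156.5], [244.2, 186.6]]
```

View pics/v21.png

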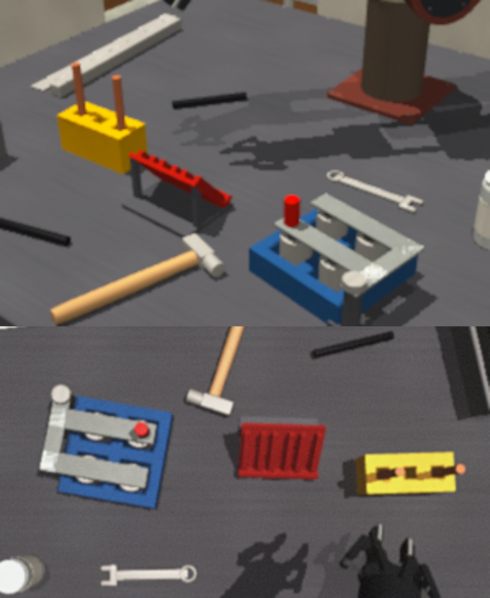

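Scene and top view: both bars stand seated, with heads at (77,64) and (117,76) against predictions of (76,63) and (116,76). The rest is empty, the hold-down is closed over all four bosses, and the bystanders are unmoved. Handing in.

```bash
python3 -c "
from workcell import *
print(job_done())"
```

```text
the job is handed in; nothing more can be done
None
```

The job is handed in at about 63 s of the 208 s limit, though the hand-in returned no verdict: all four bosses are seated in the jig with the hold-down shut over them, both copper bars stand in the yellow stand, and the bystanders are untouched.

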